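# Lever open the bur case and hang the opener back on its peg

## Robot

A 6-joint arm with a two-finger parallel gripper is mounted at the origin on the work surface. World frame = base frame: x ahead of the robot, y to its left, z up, the work surface at z = 0. Lengths are in mm, angles in rad, forces in N, time in s.
With the tool pointing down it reaches from about 375 to 925 mm from the base axis. Payload 5.7 kg.
Tool frame: the origin (TCP) lies midway between the tips of the shut fingers; the grasp point (between the pads) lies 19 mm behind it; z points along the fingers, y is the direction in which the jaws open and shut (so a half turn about z gives the same grasp; the last joint's range is limited). The gripper opens to 88 mm and grips with 3 to 60 N. Pads are 20 mm wide; open, the fingers measure 115 mm over their backs; the gripper's body (75 mm by 178 mm) begins 61 mm behind the grasp point.
Start: joints at [-1.264, 0.359, 1.51, -0, 1.272, -0.115], TCP at [245.623, -547.386, 222.623] pointing down, gripper open.
Joint ranges: [-2.97, 2.97], [-1.01, 2.36], [0.21, 2.38], [-0.96, 4.11], [0.2, 2.71], [-2.98, 2.98]. Speed limits (rad/s): [2.39, 2.39, 3.14, 3.14, 3.14, 3.14].

## Interface

Orientations are given as a unit quaternion [x, y, z, w].
In Python, from plant import arm gives the robot as it stands. The module is installed in compiled form; this text tells all that it offers.
- The arm moves only by the tool send_rows, never from a script. Its argument "plan" is a list of rows, each a list of 7 numbers: the opening, from -1 (shut) to 1 (fully open), then the shift along the tool's x, y, z in cm, then the turn, a rotation vector about the tool's x, y, z in rad. In form: [[grip, x, y, z, ax, ay, az], ...]. A call has 1 to 20 rows; each row is the pose to reach, as a shift and turn from the pose commanded when the call began, along the tool's axes at that moment; what a row does not reach only later rows make up. A row lasts 1/8 s, in which the tool goes at most 62.5 mm and 10.7 degrees, less where a joint would pass 70% of its speed; a pose out of reach is approached as far as the arm can. A call with a gripper value outside its range is refused whole. The fingers move at their own pace and stop on an object; "squeeze" is the grip in N (left out, the last holds). Time passes only in rows, so rows that repeat a pose let the fingers close. It gives the time, the measured TCP pose, the force and the opening at its end, in the units of the state.
- arm.sense(): the state, without advancing time (a new reading comes with each control period).
- arm.camera(name): name is "side" or "top"; returns a dict with "frame" (420x560x3 uint8, red, green, blue), "range_z" (420x560 float32, mm along the optical axis (not along the pixel's ray), 0 where there is no reading), "camera_matrix" (3x3 intrinsics, pixels), "view" (4x4, takes a point from world to camera coordinates). Camera axes: x right, y down, z forward; pixel columns grow to the right and rows downward; lengths in mm; the calibration is good to about 2 mm. A picture is of the moment at which its call begins.
- arm.sign_off(): hands the job in, once; it reports no verdict.
The state is a dict: "clock": time; "joint_pos": joint angles; "qd": joint speeds; "tau": joint torques, N m; "tool_pos": TCP position; "tool_rot": TCP orientation; "wrist_force": force on the tool from outside, world axes, zero at the start; "wrist_torque": the same for the moment, N m; "grip_width": finger opening in mm.
Only numpy, scipy, OpenCV 4.12 (cv2) and the standard library are available. Lean on these libraries where they do the work, as an engineer would, in place of code of your own. Each camera call takes 0.05 s, during which the arm holds its last target.

## Task

Lever up the lid of the small grey case with the blade of the eyed opener, in at the notch under the lid's front edge, until the lid stands open nearly upright by itself. Then hang the opener by its eye on the empty peg of the rack, blade down, and let it hang still. The gripper itself must not push on the case or its lid, and the other things on the bench are to be left where they are.

Things in the scene. Friction and masses are not known exactly. Their poses are not given: they have to be found in the camera images.
- opener: the opener, 194 mm long, 70 g or so, lying flat: light wooden handle 90 long x 16 wide x 18 mm high, flat steel blade 70 long x 16 wide x 3 mm thick at one end, flat steel ring (the eye, outside 34, hole 22, 5 mm thick) at the other. Origin: centre of the handle's underside. x runs along the tool to the blade, z up as it lies. Blade and eye both lie at mid-height, z = 9 mm. The hole's axis is z
- opener_eye (a point): centre of the opener's eye, 62 mm behind the handle's centre (x = -62, z = 9 mm)
- opener_tip (a point): centre of the blade's end (x = +115, z = 9 mm)
- case: grey metal case fixed to the bench, 110 deep (x) x 130 wide (y) x 70 mm high without its 5 mm steel lid. Origin: centre of its underside; front faces its -x, at x = -55. In the middle of the 5 mm thick front wall, right under the lid, is an open notch 60 mm wide, from z = 58 to 70 mm; inside, nothing stands higher than 51 mm
- lid (a joint): angle of the case's lid: 0 shut, grows as it opens upward about the hinge, stop at 1.9 rad. A stiff hinge: it stays where it is left; about 1.2 N at the lip lifts it
- lid_lip (a point): middle of the lid's front edge on its underside; it overhangs the front wall by 8 mm (shut: x = -63, z = 70 mm in the case's frame) and moves with the lid
- lid_hinge (a point): middle of the lid's hinge line (case frame x = 55, z = 70 mm), along the case's y
- rack: wooden tool rack fixed to the bench: foot 110 x 270 mm, crossbar with its top at 227 mm (24 mm high) carrying three peg plates 70 mm apart. Origin: on the bench under the crossbar's front face; it faces its -x, y along the bar
- peg_free: the empty peg (the other two pegs carry a hanging tool; which place is empty varies): steel peg 7 mm thick on a dark plate 50 wide x 24 mm high (face 2.5 mm in front of the origin). Origin: root of the peg on its axis, 215 mm above the bench; the peg points out along its -x and rises at 55 degrees, 65 mm long
- peg_tip (a point): tip of the empty peg (x = -37, z = +53 mm from its root)
- block: bystander: steel bench block 60 x 60 x 22 mm; origin under its centre
- mandrel: bystander: standing tapered steel mandrel 170 mm high on a 64 mm foot; origin under its centre
- bottle: bystander: amber bottle 48 mm across, 110 mm high; origin under its centre
- cup: bystander: white cup 72 mm across, 85 mm high; origin under its centre
- file: bystander: needle file with a wooden handle and no eye, 163 mm long (x = -68 to 95), 12 mm high; origin on the bench
- mallet: bystander: wooden mallet lying, head 50 x 85 x 36 mm at its origin, handle to x = -150 mm
- pliers: bystander: pliers lying, 140 mm long along x (-65 to 73), 12 mm high; origin on the bench
Not all that is in view belongs to the job. Several things have the shape of the opener; the one meant has the colours described above.

How it is judged:
By the outcome, as a careful person would: the job done as asked, in the order asked, and still so for the second after the job is handed in, with the robot touching nothing.
It also fails if it takes over 69 s, if anything falls off the work surface, if the arm or the gripper's body presses on something with over 40 N, if the wrist force passes 120 N, or if a joint passes its speed limit or range.

## Working session

There is one attempt and no reset: what is moved stays moved. The work goes in short steps, Python scripts to look and compute and a tool call to move; the robot and the scene stay as the last step left them, time stands still between calls to the robot, and variables do not carry over. Pictures are saved under pics/ and viewed, and the job is handed in when it is done.

Besides the shell and the picture viewer there is one more tool, called after "Call:" as name(argument=value, ...), one argument or row to a line, values as JSON. send_rows: Moves the arm, as the interface text tells. Its arguments: {"type":"object","properties":{"plan":{"type":"array","items":{"type":"array","items":{"type":"number"}}},"squeeze":{"type":"number"}},"required":["plan"]}

```bash
mkdir -p pics
cat > h.py <<'E'
import numpy as np, cv2
from plant import arm
from scipy.spatial.transform import Rotation as R
def snap(n,save=None):
    c=arm.camera(n)
    if save: cv2.imwrite('pics/'+save,cv2.cvtColor(c['frame'],cv2.COLOR_RGB2BGR))
    np.savez('last_%s.npz'%n,**c)
    return c
def load(n): return dict(np.load('last_%s.npz'%n))
def cloud(c):
    K=c['camera_matrix'];Z=c['range_z'].astype(float)
    v,u=np.mgrid[:Z.shape[0],:Z.shape[1]]
    P=np.stack([(u-K[0,2])/K[0,0]*Z,(v-K[1,2])/K[1,1]*Z,Z],-1)
    V=np.array(c['view']);W=(P-V[:3,3])@V[:3,:3]
    W[Z==0]=np.nan
    return W
def proj(c,p):
    V=np.array(c['view']);q=V[:3,:3]@np.array(p,float)+V[:3,3];K=c['camera_matrix'];a=K@q
    return a[:2]/a[2]
E
python3 - <<'E'
from h import *
for n in('top','side'):
    c=snap(n,n+'0.png'); print(n,c['camera_matrix'],c['view'])
print(arm.sense())
E
```

```text
top [[474.80048598   0.         281.39273731]
 [  0.         474.80048598 208.07660613]
 [  0.           0.           1.        ]] [[-8.11236222e-03 -9.99608974e-01  2.67598430e-02 -3.48746099e+01]
 [-9.88368771e-01  3.95138918e-03 -1.52024861e-01  5.54097753e+02]
 [ 1.51859676e-01 -2.76818739e-02 -9.88014348e-01  1.25470785e+03]
 [ 0.00000000e+00  0.00000000e+00  0.00000000e+00  1.00000000e+00]]
side [[464.07668296   0.         272.79551966]
 [  0.         464.07668296 214.35950522]
 [  0.           0.           1.        ]] [[ 9.95970282e-01 -8.92988408e-02  8.30141637e-03 -5.27752025e+02]
 [-6.10687775e-02 -7.43066348e-01 -6.66425545e-01  1.51585004e+02]
 [ 6.56795318e-02  6.63233081e-01 -7.45525371e-01  1.12915428e+03]
 [ 0.00000000e+00  0.00000000e+00  0.00000000e+00  1.00000000e+00]]
{'clock': 0.1, 'joint_pos': array([-1.26406175e+00,  3.59467382e-01,  1.51126327e+00, -4.23520630e-05,
        1.27252154e+00, -1.15120031e-01]), 'qd': array([-0.00036327, -0.00326407, -0.00378692, -0.00117895, -0.00118665,
       -0.00018929]), 'tau': array([ 1.41903189e-05, -5.16358101e+01, -2.71407187e+01,  6.75975974e-02,
        2.76186748e-02, -4.02002570e-05]), 'tool_pos': array([ 245.45757386, -546.83788642,  221.89636394]), 'tool_rot': array([ 9.77835546e-01,  2.09372769e-01, -9.95196261e-05, -8.24030568e-04]), 'wrist_force': array([ 0.15676152,  0.36276654, -0.24340007]), 'wrist_torque': array([-0.0146805 ,  0.02671993,  0.05020905]), 'grip_width': 87.77788247299351}
```

View pics/top0.png

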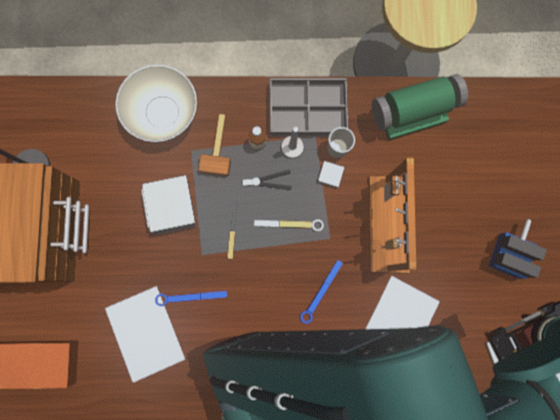

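View pics/side0.png

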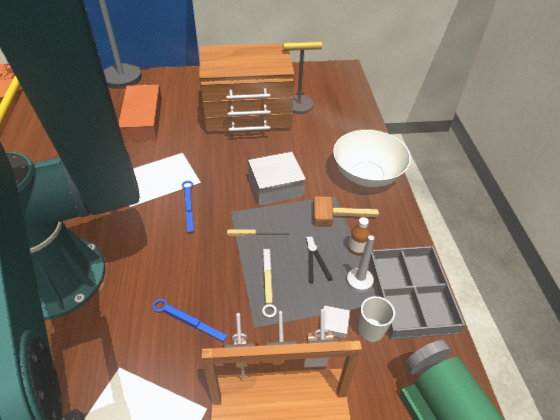

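Candidates for the opener in the top view are the light-handled one at (288,224), blue ones at (192,298) and (322,292), and the eyeless needle file at (232,232). I choose (288,224), for its light wooden handle and steel blade and ring. Next I'll check it in a crop.

Run:
```python
from h import *
c=load('top'); f=c['frame'][...,::-1]
a=cv2.resize(f[205:240,240:340],None,fx=6,fy=6,interpolation=cv2.INTER_CUBIC)
b=cv2.resize(f[165:245,130:205],None,fx=5,fy=5,interpolation=cv2.INTER_CUBIC)
d=cv2.resize(f[150:280,360:425],None,fx=4,fy=4,interpolation=cv2.INTER_CUBIC)
H=600;out=np.zeros((600,800,3),np.uint8)
out[:210,:600]=a; out[:400,:0]=0
out[215:215+385,:375]=b[:385]; out[215:600,400:660]=cv2.resize(d,(260,520))[:385]
cv2.imwrite('pics/crop1.png',out)
s=load('side');g=s['frame'][...,::-1]
cv2.imwrite('pics/crop2.png',np.hstack([cv2.resize(g[295:400,190:370],None,fx=3,fy=3,interpolation=cv2.INTER_CUBIC)[:315],cv2.resize(g[145:215,235:320],None,fx=3,fy=4.5,interpolation=cv2.INTER_CUBIC)]))
W=cloud(c)
# case
for (u,v) in [(150,185),(185,180),(190,224),(155,228),(168,204),(288,224),(260,223),(318,219),(392,222),(410,165),(410,265)]:
    print(u,v,W[v,u].round(1))
```

```text
150 185 [611.6 311.2  79.4]
185 180 [625.5 219.6  76.7]
190 224 [507.8 204.6  71.8]
155 228 [497.  294.9  77.4]
168 204 [560.8 262.8  76.9]
288 224 [513.  -56.9  18. ]
260 223 [516.9  20.8  11.6]
318 219 [ 5.289e+02 -1.424e+02  2.000e-01]
392 222 [ 517.9 -349.    12.1]
410 165 [ 627.4 -340.2  231.5]
410 265 [ 391.  -329.2  228.8]
```

View pics/crop1.png

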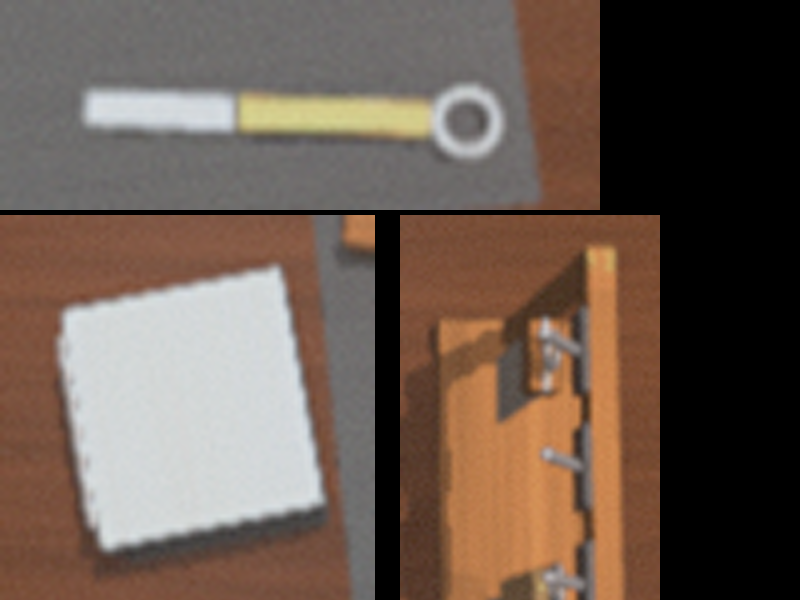

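View pics/crop2.png

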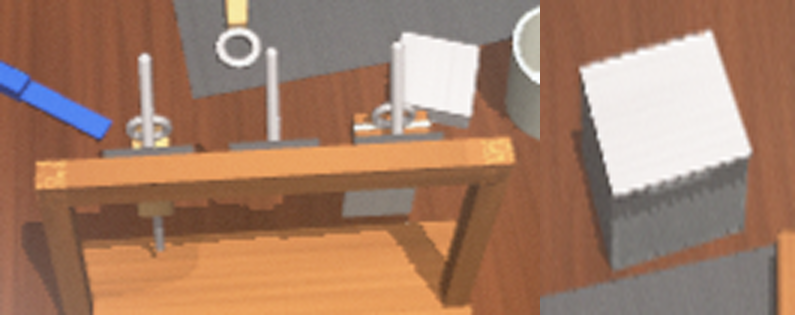

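Run:
```python
from h import *
for n in('top','side'):
    c=load(n);W=cloud(c);V=c['view'];print(n,'cam',-V[:3,:3].T@V[:3,3])
    m=(W[...,2]>66)&(W[...,2]<90)&(W[...,0]>460)&(W[...,0]<660)&(W[...,1]>170)&(W[...,1]<350)
    mm=cv2.morphologyEx(m.astype(np.uint8),cv2.MORPH_OPEN,np.ones((3,3)))
    k,l,st,_=cv2.connectedComponentsWithStats(mm);i=1+np.argmax(st[1:,4]);P=W[l==i]
    (ce,sz,an)=cv2.minAreaRect(P[:,:2].astype(np.float32)); print(ce,sz,an,np.median(P[:,2]),len(P));print(cv2.boxPoints((ce,sz,an)))
    # colour-based lid: bright pixels
    f=c['frame'].astype(int)
    b=((f.min(-1)>180)&(l==i)); print(b.sum())
    r=cv2.minAreaRect(np.argwhere(b)[:,::-1].astype(np.float32)); print('px',cv2.boxPoints(r))
s=load('side');g=s['frame'][...,::-1]
cv2.imwrite('pics/crop3.png',cv2.resize(cv2.convertScaleAbs(g[150:210,240:315],alpha=1.5),None,fx=9,fy=9,interpolation=cv2.INTER_CUBIC))
```

```text
top cam [ 356.83047123   -2.31776436 1324.83923335]
(562.1361083984375, 265.56939697265625) (131.02191162109375, 124.19029998779297) 11.626709938049316 76.27394048294875 2242
[[485.45502 313.1877 ]
 [510.4837  191.54562]
 [638.8172  217.95108]
 [613.7885  339.59317]]
2124
px [[139.92307 184.61537]
 [185.30768 175.53847]
 [194.53845 221.6923 ]
 [149.15384 230.76921]]
side cam [ 460.72012039 -683.38239865  947.21436935]
(559.958251953125, 262.9041442871094) (131.3650360107422, 129.9657440185547) 11.956258773803711 73.69641637375028 1438
[[482.2385  312.87018]
 [509.1628  185.72389]
 [637.678   212.93811]
 [610.75366 340.0844 ]]
1360
px [[248.53844 159.69232]
 [298.53845 149.69232]
 [304.38458 178.9231 ]
 [254.38458 188.9231 ]]
```

View pics/crop3.png

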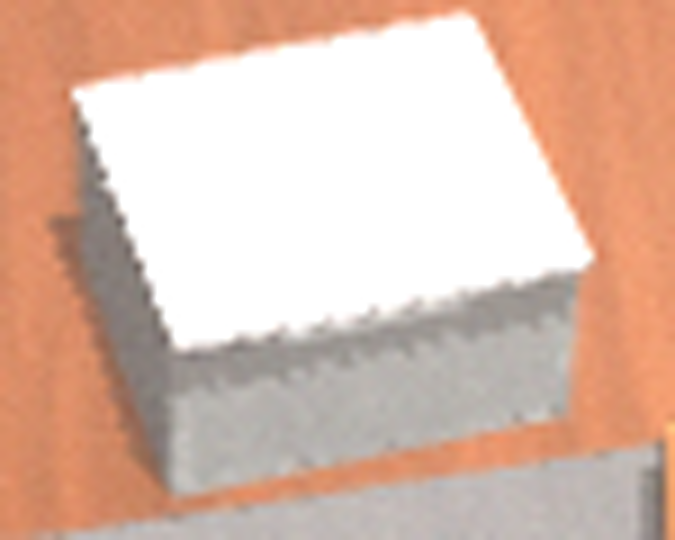

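```bash
cat >> h.py <<'E'
def ray(c,uv,z):
    "intersect pixel rays with world plane z"
    uv=np.atleast_2d(uv).astype(float);K=c['camera_matrix'];V=np.array(c['view'])
    d=np.c_[(uv[:,0]-K[0,2])/K[0,0],(uv[:,1]-K[1,2])/K[1,1],np.ones(len(uv))]@V[:3,:3]
    o=-V[:3,:3].T@V[:3,3]
    return o+d*((z-o[2])/d[:,2])[:,None]
E
python3 - <<'E'
from h import *
for n in('top','side'):
    c=load(n);W=cloud(c);f=c['frame'].astype(int)
    hsv=cv2.cvtColor(c['frame'],cv2.COLOR_RGB2HSV)
    def rect(mask,z,name,roi):
        m=np.zeros(mask.shape,np.uint8);u0,v0,u1,v1=roi;m[v0:v1,u0:u1]=mask[v0:v1,u0:u1]
        k,l,st,_=cv2.connectedComponentsWithStats(m);i=1+np.argmax(st[1:,4])
        px=np.argwhere(l==i)[:,::-1]
        P=ray(c,px,z)[:,:2].astype(np.float32)
        r=cv2.minAreaRect(P);print(n,name,st[i],'c',np.round(r[0],1),np.round(r[1],1),round(r[2],1),'mean',P.mean(0).round(1))
        return P
    roi=(130,160,210,245) if n=='top' else (235,140,320,200)
    rect(f.min(-1)>175,75,'lid',roi)
    roi=(240,205,340,240) if n=='top' else (255,245,290,320)
    rect((hsv[...,1]>80)&(hsv[...,0]>18)&(hsv[...,0]<35)&(f[...,0]>150),18,'handle',roi)
    rect((hsv[...,1]<60)&(f.min(-1)>150),10.5,'blade',(240,205,300,240) if n=='top' else (255,245,290,280))
    rect((hsv[...,1]<60)&(f.min(-1)>130),11.5,'ring',(300,205,340,240) if n=='top' else (255,295,290,320))
# -y face plane of the case in side cloud
W=cloud(load('side'))
ax=np.array([.979,.207]);ay=np.array([-.207,.979])
m=(W[...,2]>8)&(W[...,2]<60)&(W[...,0]>480)&(W[...,0]<650)&(W[...,1]>170)&(W[...,1]<260)
P=W[m];a=P[:,:2]@ax;b=P[:,:2]@ay
for z0 in range(8,60,8):
    k=(P[:,2]>=z0)&(P[:,2]<z0+8);print(z0,k.sum(),np.percentile(b[k],[10,50,90]).round(1),np.percentile(a[k],[2,98]).round(1))
m=(W[...,2]>66)&(W[...,2]<85)&(W[...,0]>480)&(W[...,0]<650)&(W[...,1]>150)&(W[...,1]<350);P=W[m];b=P[:,:2]@ay;print('lid b',np.percentile(b,[1,99]))
# along-a profile of face for notch
for r in range(178,200,2):print(r,[ (int(W[r,u,2]) if W[r,u,0]==W[r,u,0] else None, round(float(W[r,u,:2]@ay))) for u in range(262,304,6)])
E
```

```text
top lid [ 142  176   52   55 2165] c [563.4 265.4] [127.9 120.8] 11.6 mean [563.3 265.1]
top handle [280 221  31   7 160] c [512.9 -76.3] [83.8 14.6] 87.4 mean [512.9 -76.2]
top blade [254 220  25   7 160] c [517.    4.1] [66.9 16.8] 89.7 mean [517.4   2.9]
top ring [311 219  13  13  94] c [ 510.6 -138.1] [33.6 33.7] 88.8 mean [ 511.1 -139. ]
side lid [ 248  152   57   36 1365] c [560.9 259.1] [128.9 118.1] 11.4 mean [560.9 257.3]
side handle [265 271   8  32 202] c [511.  -81.8] [86.5 15.3] 87.7 mean [510.9 -82.9]
side blade [263 249   8  22 158] c [514.3   1.6] [64.7 17.6] 85.7 mean [514.6   1.6]
side ring [262 304  21  16 163] c [ 516.3 -144.9] [34.3 50.4] 72.5 mean [ 515.  -145.9]
8 90 [86.6 88.6 94.5] [537.4 663.9]
16 96 [86.2 88.7 92.8] [537.3 662.5]
24 96 [ 86.5  88.8 101.6] [537.3 662.4]
32 109 [86.1 88.4 91.8] [537.7 664.2]
40 104 [ 86.8  88.7 101.2] [537.3 663.8]
48 109 [86.3 89.  96.6] [537.5 664.1]
56 53 [ 86.   89.  106.6] [537.3 660.6]
lid b [ 78.82131314 197.67741064]
178 [(73, 116), (73, 111), (72, 108), (75, 100), (75, 95), (70, 95), (70, 91)]
180 [(75, 106), (72, 104), (71, 101), (76, 91), (74, 89), (72, 86), (75, 79)]
182 [(75, 99), (74, 96), (71, 93), (73, 86), (72, 83), (72, 79), (56, 90)]
184 [(74, 92), (73, 89), (71, 86), (73, 80), (52, 95), (56, 86), (51, 87)]
186 [(75, 84), (75, 79), (73, 77), (61, 84), (52, 87), (47, 88), (45, 85)]
188 [(71, 81), (60, 87), (50, 92), (47, 89), (41, 91), (39, 88), (33, 88)]
190 [(53, 91), (53, 86), (45, 89), (38, 90), (37, 88), (30, 89), (24, 89)]
192 [(46, 90), (44, 87), (40, 86), (35, 86), (30, 87), (18, 92), (21, 85)]
194 [(41, 87), (35, 89), (29, 89), (24, 89), (20, 88), (16, 87), (6, 91)]
196 [(32, 89), (26, 90), (23, 87), (17, 89), (13, 87), (6, 89), (0, 89)]
198 [(24, 89), (17, 91), (15, 88), (7, 90), (6, 86), (-3, 90), (-1, 84)]
```

The case's front (the lid overhangs about 8 mm beyond the wall) faces −y, toward the opener's blade. The rack's middle peg is empty and the pegs point +y. The crop confirms a light wooden handle with a steel blade and ring. Next I need a move helper and the peg location.

```bash
cat >> h.py <<'E'
def rows(p,Rm,s=None,cmd=None):
    "row numbers to reach world TCP p with rotation Rm from present measured (or cmd=(p,R)) pose"
    if cmd is None:
        s=s or arm.sense(); p0=s['tool_pos'];R0=R.from_quat(s['tool_rot'])
    else: p0,R0=cmd
    d=R0.inv().apply(np.array(p)-p0)/10
    rv=(R0.inv()*Rm).as_rotvec()
    return d.round(2),rv.round(4),np.degrees(np.linalg.norm(rv)).round(1)
def Rdown(yaw): # tool z down, tool x at yaw
    return R.from_matrix(np.array([[np.cos(yaw),np.sin(yaw),0],[np.sin(yaw),-np.cos(yaw),0],[0,0,-1.]]))
E
python3 - <<'E'
from h import *
print(rows([512,-78,400],Rdown(np.radians(87.6))))
for n in('top','side'):
    W=cloud(load(n))
    m=(W[...,2]>238)&(W[...,2]<300)&(W[...,0]>350)&(W[...,0]<700)&(W[...,1]>-400)&(W[...,1]<-200)
    k,l,st,ce=cv2.connectedComponentsWithStats(m.astype(np.uint8))
    for i in range(1,k):
        if st[i,4]>2:
            P=W[l==i];print(n,st[i],P[np.argmax(P[:,2])].round(1),P.mean(0).round(1),'top z mean',P[P[:,2]>255].mean(0).round(1))
    m=(W[...,2]>215)&(W[...,2]<237)&(W[...,0]>350)&(W[...,0]<700)&(W[...,1]>-400)&(W[...,1]<-310)
    k,l,st,ce=cv2.connectedComponentsWithStats(m.astype(np.uint8));i=1+np.argmax(st[1:,4]);P=W[l==i]
    r=cv2.minAreaRect(P[:,:2].astype(np.float32));print('bar',r,np.median(P[:,2]),cv2.boxPoints(r))
E
```

```text
(array([ 43.52, -31.89, -17.75]), array([-1.400e-03, -1.000e-03, -1.107e+00]), np.float64(63.4))
top [395 179   8   5  22] [ 585.1 -294.3  270.3] [ 583.3 -303.   257.2] top z mean [ 583.5 -298.1  264.4]
top [395 209   9   5  25] [ 515.4 -292.7  272.9] [ 513.6 -300.8  257.9] top z mean [ 513.9 -296.   264.2]
top [396 239   9   5  26] [ 445.4 -289.9  271.8] [ 443.9 -300.3  256.5] top z mean [ 444.  -293.5  266.1]
bar ((513.711181640625, -330.2983703613281), (32.840457916259766, 263.6578674316406), 88.62483978271484) 227.33781870164222 [[ 381.52615 -343.55014]
 [ 645.1081  -349.8776 ]
 [ 645.89624 -317.0466 ]
 [ 382.31427 -310.71915]]
side [320 309   4  22  86] [ 583.  -296.8  269.4] [ 581.9 -307.3  253.5] top z mean [ 582.1 -301.6  261.8]
side [278 311   5  23  94] [ 513.1 -295.   270. ] [ 512.4 -305.4  253.4] top z mean [ 512.2 -299.   262.9]
side [236 313   5  23  90] [ 443.8 -295.9  269. ] [ 442.7 -303.7  253.8] top z mean [ 442.7 -297.7  262.3]
bar ((511.61724853515625, -330.0484313964844), (39.952213287353516, 263.63421630859375), 88.22554016113281) 225.7260764581937 [[ 379.24478 -345.9332 ]
 [ 642.75256 -354.0967 ]
 [ 643.98975 -314.16367]
 [ 380.48193 -306.00015]]
```

Call:
send_rows(
  plan=[
    [1,0,0,-9,0,0,0],
    [1,0,0,-17.7,0,0,0],
    [1,0,0,-17.7,0,0,-0.18],
    [1,10,-7,-17.7,0,0,-0.36],
    [1,18,-13,-17.7,0,0,-0.54],
    [1,26,-19,-17.7,0,0,-0.72],
    [1,34,-25,-17.7,0,0,-0.9],
    [1,43.5,-31.9,-17.7,0,0,-1.1],
    [1,43.5,-31.9,-17.7,0,0,-1.107],
    [1,43.5,-31.9,-17.7,0,0,-1.107],
    [1,43.5,-31.9,-17.7,0,0,-1.107],
    [1,43.5,-31.9,-17.7,0,0,-1.107],
  ],
)

```text
clock: 1.6
tool_pos: [512.5, -75.5, 399.3]
tool_rot: [0.721, 0.693, 0.0, -0.0]
wrist_force: [0.5, -0.4, 0.2]
grip_width: 87.8
```

Call:
send_rows(
  plan=[
    [1,0,0,6,0,0,0],
    [1,0,0,12,0,0,0],
    [1,0,0,18,0,0,0],
    [1,0,0,24,0,0,0],
    [1,0,0,30,0,0,0],
    [1,0,0,34,0,0,0],
    [1,0,0,34,0,0,0],
    [1,0,0,34,0,0,0],
  ],
)

```text
clock: 2.6
tool_pos: [512.8, -78.5, 60.7]
tool_rot: [0.722, 0.692, 0.0, 0.001]
wrist_force: [0.5, 0.0, 0.8]
grip_width: 88.0
```

Run:
```python
from h import *
s=arm.sense();print(s['joint_pos'].round(4),s['tool_pos'].round(1),s['tool_rot'].round(4),s['wrist_force'].round(1))
for n in('top','side'):
    c=snap(n,n+'1.png');p=proj(c,s['tool_pos']);print(n,p)
    f=c['frame'][...,::-1].copy();u,v=p.astype(int)
    cv2.imwrite('pics/z1%s.png'%n,cv2.resize(f[max(v-50,0):v+50,u-60:u+60],None,fx=5,fy=5,interpolation=cv2.INTER_CUBIC))
```

```text
[-2.8520e-01  4.5260e-01  1.8531e+00  1.0000e-04  8.3460e-01 -2.4330e-01] [512.8 -78.5  60.7] [7.218e-01 6.921e-01 4.000e-04 5.000e-04] [0.5 0.  0.8]
top [296.68696161 222.13471525]
side [268.64496642 274.51975384]
```

View pics/z1side.png

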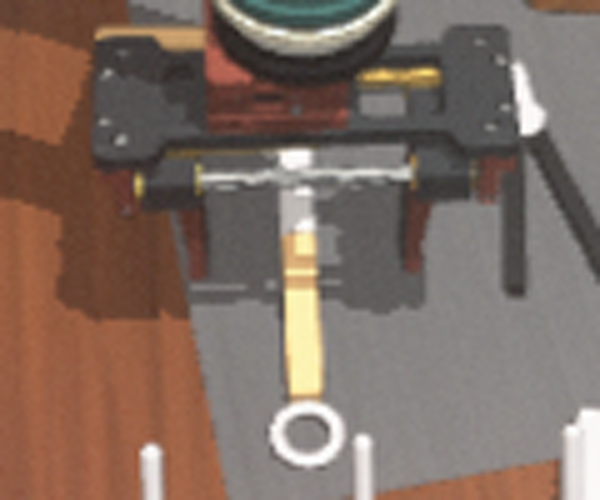

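View pics/z1top.png

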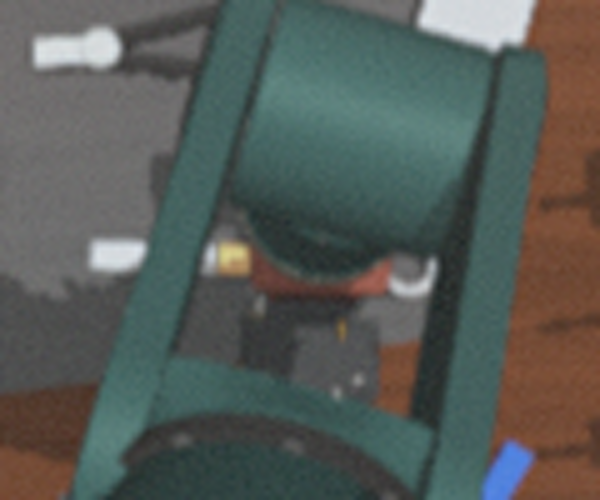

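Call:
send_rows(
  plan=[
    [1,0,0,3,0,0,0],
    [1,0,0,5,0,0,0],
    [1,0,0,5.75,0,0,0],
    [1,0,0,5.75,0,0,0],
  ],
)

```text
clock: 3.2
tool_pos: [512.5, -78.4, 2.9]
tool_rot: [0.722, 0.692, 0.0, 0.0]
wrist_force: [-0.1, -0.2, -0.4]
grip_width: 87.8
```

Call:
send_rows(
  plan=[
    [0,0,0,0,0,0,0],
    [-0.4,0,0,0,0,0,0],
    [-1,0,0,0,0,0,0],
    [-1,0,0,0,0,0,0],
    [-1,0,0,0,0,0,0],
    [-1,0,0,0,0,0,0],
    [-1,0,0,0,0,0,0],
    [-1,0,0,0,0,0,0],
  ],
  squeeze=55,
)

```text
clock: 4.2
tool_pos: [511.9, -78.2, 2.1]
tool_rot: [0.722, 0.692, 0.0, -0.0]
wrist_force: [-0.5, -0.2, -0.1]
grip_width: 15.6
```

Call:
send_rows(
  plan=[
    [-1,0,0,-5,0,0,0],
    [-1,0,0,-10,0,0,0],
    [-1,0,0,-15,0,0,0],
    [-1,0,0,-20,0,0,0],
    [-1,0,0,-20,0,0,0],
  ],
)

```text
clock: 4.82
tool_pos: [514.6, -79.0, 206.1]
tool_rot: [0.722, 0.692, 0.002, 0.004]
wrist_force: [0.7, 0.4, -1.4]
grip_width: 15.8
```

Run:
```python
from h import *
d=np.load
# mandrel etc. from before images lost for top? use current
for n in('top','side'):
    c=snap(n,n+'2.png');W=cloud(c)
    m=(W[...,2]>90)&(W[...,2]<185)&(W[...,0]>600)&(W[...,0]<800)&(W[...,1]>-120)&(W[...,1]<150)
    k,l,st,ce=cv2.connectedComponentsWithStats(m.astype(np.uint8))
    for i in range(1,k):
        if st[i,4]>5:P=W[l==i];print(n,st[i],P.mean(0).round(),P[:,2].max().round(),P[:,:2].min(0).round(),P[:,:2].max(0).round())
print(rows([604,63,200],Rdown(np.radians(101.8))))
```

```text
top [253 127   9  11  73] [749.  28. 109.] 115.0 [739.  16.] [762.  38.]
top [290 127   8  16  89] [731. -70. 141.] 176.0 [726. -80.] [742. -62.]
side [358 218  10  12  90] [747.  21. 105.] 112.0 [738.  11.] [760.  34.]
side [361 235  13  29 204] [731. -79. 132.] 172.0 [724. -86.] [742. -67.]
(array([14.49,  8.64,  0.21]), array([ 0.0003,  0.    , -0.2479]), np.float64(14.2))
```

View pics/side2.png

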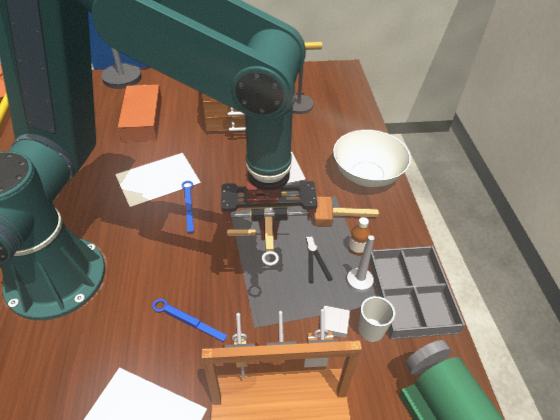

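View pics/top2.png

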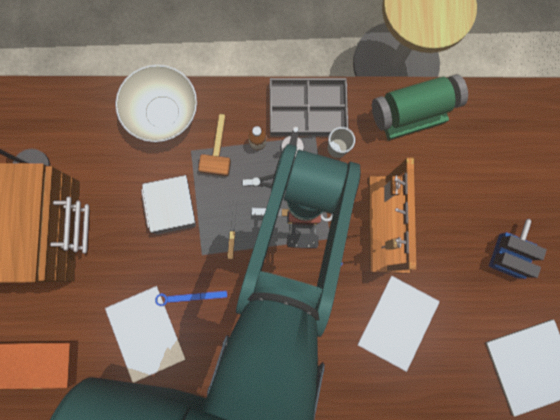

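Call:
send_rows(
  plan=[
    [-1,5,3,0.2,0,0,-0.1],
    [-1,10,6,0.2,0,0,-0.2],
    [-1,14.5,8.6,0.2,0,0,-0.248],
    [-1,14.5,8.6,5,0,0,-0.248],
    [-1,14.5,8.6,10,0,0,-0.248],
    [-1,14.5,8.6,14.2,0,0,-0.248],
    [-1,14.5,8.6,14.2,0,0,-0.248],
    [-1,14.5,8.6,14.2,0,0,-0.248],
  ],
)

```text
clock: 5.92
tool_pos: [603.8, 63.0, 60.1]
tool_rot: [0.631, 0.776, -0.0, -0.0]
wrist_force: [-0.7, -0.8, -0.1]
grip_width: 15.4
```

Run:
```python
from h import *
s=arm.sense();print(s['joint_pos'].round(4),s['tool_pos'].round(1),s['tool_rot'].round(4),s['wrist_force'].round(1))
for n in('top','side'):
    c=snap(n,n+'3.png')
t=cv2.imread('pics/top3.png')[160:250,130:280];q=cv2.imread('pics/side3.png')[130:250,210:340]
cv2.imwrite('pics/z3.png',np.hstack([cv2.resize(t,(450,350)),cv2.resize(q,(350,350))]))
cv2.imwrite('pics/z3t.png',cv2.resize(t,(750,450),interpolation=cv2.INTER_CUBIC))
```

```text
[-9.9000e-03  5.4960e-01  1.6511e+00  2.0000e-04  9.4170e-01 -2.1590e-01] [603.8  63.   60.1] [ 6.307e-01  7.760e-01 -2.000e-04 -4.000e-04] [-0.7 -0.8 -0.1]
```

View pics/z3t.png

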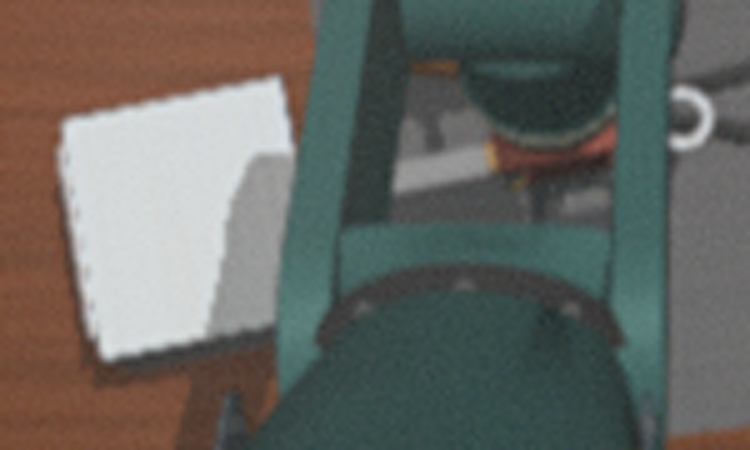

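View pics/side3.png

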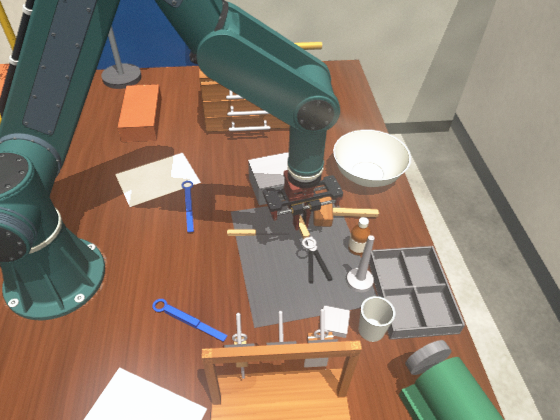

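Run:
```python
from h import *
c=load('top');W=cloud(c);f=c['frame'].astype(int)
for nm,(u0,v0,u1,v1) in dict(ring=(258,174,276,192),blade=(208,186,230,202)).items():
    m=(f[v0:v1,u0:u1].min(-1)>115)&(np.ptp(f[v0:v1,u0:u1],axis=-1)<30);P=W[v0:v1,u0:u1][m];P=P[(P[:,2]>50)&(P[:,2]<90)];print(nm,len(P),np.median(P,0).round(1))
    px=np.argwhere(m)[:,::-1]+[u0,v0];print(ray(c,px,69).mean(0).round(1))
c=load('side');W=cloud(c);f=c['frame'].astype(int)
u0,v0,u1,v1=300,234,320,254
m=(f[v0:v1,u0:u1].min(-1)>150)&(np.ptp(f[v0:v1,u0:u1],axis=-1)<30);P=W[v0:v1,u0:u1][m];print(len(P),np.median(P,0).round(1),P[:,2].std()); P=P[(P[:,2]>50)];print(len(P),np.median(P,0).round(1))
px=np.argwhere(m)[:,::-1]+[u0,v0];print(ray(c,px,69).mean(0).round(1))
d=np.array([-.2045,.9789]);print('pred eye',[603.8,63]-62*d,'tip',[603.8,63]+115*d)
```

```text
ring 49 [616.1  -4.6  69.7]
[618.   -2.9  69. ]
blade 102 [590.7 133.5  69.4]
[591.2 133.   69. ]
154 [nan nan nan] nan
82 [6.172e+02 1.000e-01 6.890e+01]
[619.   -2.1  69. ]
pred eye [616.479    2.3082] tip [580.2825 175.5735]
```

Call:
send_rows(
  plan=[
    [-1,0,0,0.35,0,0,0],
    [-1,0,0,0.35,0,0,0],
    [-1,1.5,0,0.35,0,0,0],
    [-1,3,0,0.35,0,0,0],
    [-1,3.8,0,0.35,0,0,0],
    [-1,4.5,0,0.35,0,0,0],
    [-1,4.5,0,0.35,0,0,0],
  ],
)

```text
clock: 6.9
tool_pos: [594.5, 107.7, 56.6]
tool_rot: [0.63, 0.776, -0.0, -0.0]
wrist_force: [-0.0, 0.1, -1.0]
grip_width: 15.9
```

Run:
```python
from h import *
s=arm.sense();print(s['tool_pos'].round(1),s['wrist_force'].round(2),s['wrist_torque'].round(2))
```

```text
[594.5 107.7  56.6] [-0.03  0.07 -1.01] [-0.03 -0.16 -0.  ]
```

Tip should be about 10–15 mm past the lip with no contact. Continuing.

Call:
send_rows(
  plan=[
    [-1,0.8,0,0,0,0,0],
    [-1,1.6,0,0,0,0,0],
    [-1,2.2,0,0,0,0,0],
    [-1,2.2,0,0,0,0,0],
  ],
)

```text
clock: 7.4
tool_pos: [590.1, 129.1, 56.7]
tool_rot: [0.63, 0.776, 0.0, -0.0]
wrist_force: [-0.1, -0.4, -1.1]
grip_width: 15.6
```

Run:
```python
from h import *
s=arm.sense();print(s['tool_pos'].round(1),s['wrist_force'].round(2),s['wrist_torque'].round(2))
c=snap('top','top4.png');t=cv2.imread('pics/top4.png')[160:250,130:280]
cv2.imwrite('pics/z4t.png',cv2.resize(t,(750,450),interpolation=cv2.INTER_CUBIC))
```

```text
[590.1 129.1  56.7] [-0.14 -0.38 -1.1 ] [ 0.   -0.11 -0.04]
```

View pics/z4t.png

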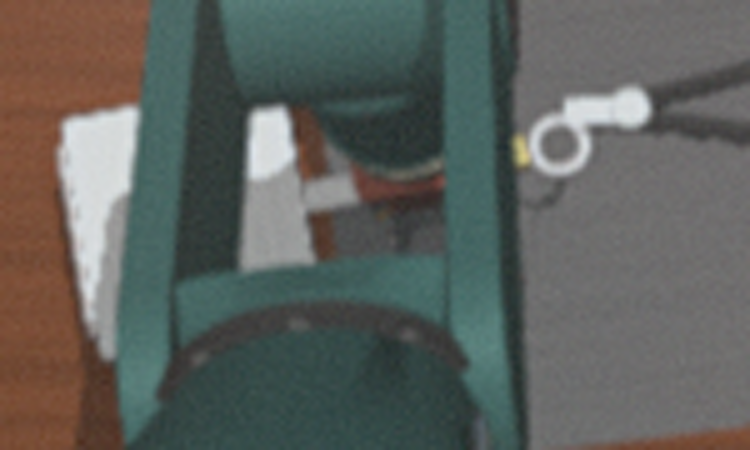

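Blade is under the lid at crop (303,193), roughly centred on the lid's front edge. Now I lever along an arc about the hinge, with the tip at a radius of about 95 mm.

Call:
send_rows(
  plan=[
    [-1,-1.1,0,0,0,0,0],
    [-1,-1.1,0,-0.5,0,0,0],
    [-1,-1.0,0,-1.5,0,0,0],
    [-1,-0.9,0,-2.4,0,0,0],
    [-1,-0.65,0,-3.3,0,0,0],
    [-1,-0.35,0,-4.2,0,0,0],
    [-1,0.1,0,-5.0,0,0,0],
    [-1,0.55,0,-5.85,0,0,0],
    [-1,0.55,0,-5.85,0,0,0],
  ],
)

```text
clock: 8.57
tool_pos: [589.6, 134.7, 116.1]
tool_rot: [0.63, 0.776, 0.001, 0.0]
wrist_force: [0.3, 0.3, -0.7]
grip_width: 15.5
```

Run:
```python
from h import *
s=arm.sense();print(s['tool_pos'].round(1),s['wrist_force'].round(2),s['wrist_torque'].round(2),s['grip_width'])
c=snap('top','top5.png');c=snap('side','side5.png')
```

```text
[589.6 134.7 116.1] [ 0.26  0.28 -0.73] [-0.03 -0.1  -0.01] 15.458461131746972
```

View pics/top5.png

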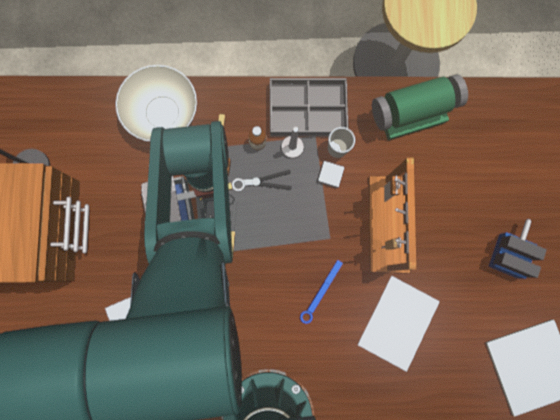

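View pics/side5.png

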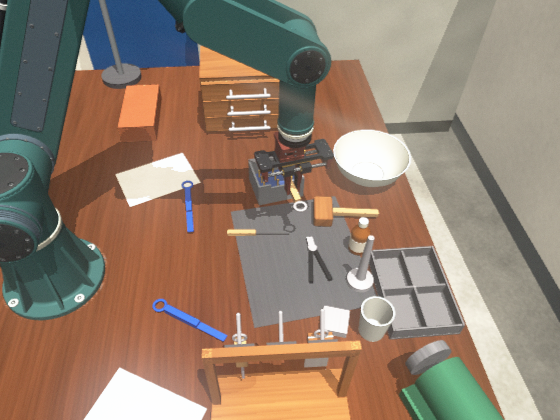

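Call:
send_rows(
  plan=[
    [-1,0.57,0,-0.76,0,0,0],
    [-1,1.22,0,-1.45,0,0,0],
    [-1,1.94,0,-2.08,0,0,0],
    [-1,2.71,0,-2.63,0,0,0],
    [-1,3.53,0,-3.11,0,0,0],
    [-1,4.4,0,-3.49,0,0,0],
    [-1,5.3,0,-3.79,0,0,0],
    [-1,5.3,0,-3.79,0,0,0],
  ],
)

```text
clock: 9.68
tool_pos: [578.3, 186.9, 153.4]
tool_rot: [0.63, 0.776, 0.0, -0.0]
wrist_force: [0.5, 0.5, -0.5]
grip_width: 15.8
```

Run:
```python
from h import *
s=arm.sense();print(s['tool_pos'].round(1),s['wrist_force'].round(2),s['wrist_torque'].round(2),s['grip_width'])
c=snap('top','top6.png');c=snap('side','side6.png')
t=cv2.imread('pics/top6.png')[120:270,100:260];q=cv2.imread('pics/side6.png')[110:230,220:350]
cv2.imwrite('pics/z6.png',np.hstack([cv2.resize(t,(400,375)),cv2.resize(q,(400,375))]))
```

```text
[578.3 186.9 153.4] [ 0.45  0.54 -0.53] [-0.04 -0.14  0.02] 15.819839322234936
```

View pics/z6.png

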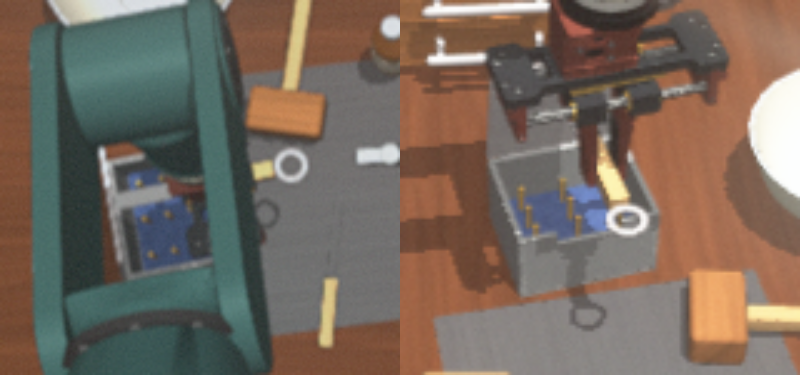

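```bash
cat >> h.py <<'E'
O=np.array([561.2,266.9]);EX=np.array([-.2045,.9789]);EY=np.array([-.9789,-.2045])
def lidpts(n):
    c=load(n);W=cloud(c);f=c['frame'].astype(int)
    X=(W[...,:2]-O)@EX;Y=(W[...,:2]-O)@EY;Z=W[...,2]
    m=(abs(Y)<62)&(X>15)&(X<110)&(Z>85)&(Z<200)&(np.ptp(f,axis=-1)<25)
    return X[m],Y[m],Z[m]
E
python3 - <<'E'
from h import *
for n in('top','side'):
    X,Y,Z=lidpts(n);print(n,len(X))
    for z in range(85,200,10):
        k=(Z>=z)&(Z<z+10)
        if k.sum()>3:print(z,k.sum(),np.percentile(X[k],[10,50,90]).round(1),np.percentile(Y[k],[5,95]).round())
E
```

```text
top 148
155 36 [18.7 24.6 33.2] [-8.  7.]
165 14 [17.4 25.8 31. ] [-5. 11.]
175 22 [30.7 32.5 34.5] [-40.  46.]
185 75 [29.8 32.2 33.8] [-45.  57.]
side 220
85 54 [46.5 48.8 50.5] [-45.  58.]
95 53 [43.9 47.  48.7] [-26.  57.]
105 19 [43.  44.5 45.9] [-1. 60.]
115 20 [40.5 42.1 43.7] [-4. 61.]
125 38 [37.7 40.3 41.7] [-45.  61.]
135 20 [36.2 37.9 40.2] [ 3. 62.]
145 6 [33.4 34.7 35.7] [20. 62.]
175 7 [29.4 30.8 33.5] [20. 27.]
```

Call:
send_rows(
  plan=[
    [-1,0.9,0,-0.2,0,0,0],
    [-1,1.7,0,-0.35,0,0,0],
    [-1,1.7,0,-0.35,0,0,0],
    [-1,0.5,0,-0.35,0,0,0],
    [-1,-4,0,-0.35,0,0,0],
    [-1,-9,0,-0.35,0,0,0],
    [-1,-14,0,-3,0,0,0],
    [-1,-18,0,-9,0,0,0],
    [-1,-20,0,-15,0,0,0],
    [-1,-20,0,-19,0,0,0],
    [-1,-20,0,-19,0,0,0],
  ],
)

```text
clock: 11.15
tool_pos: [621.6, -11.8, 348.0]
tool_rot: [0.631, 0.776, 0.002, 0.004]
wrist_force: [-0.9, 0.2, -1.7]
grip_width: 15.7
```

Run:
```python
from h import *
s=arm.sense();print(s['tool_pos'].round(1),s['joint_pos'].round(3),s['wrist_force'].round(2),s['grip_width'])
c=snap('top','top7.png');c=snap('side','side7.png')
for n in('top','side'):
    X,Y,Z=lidpts(n);print(n,len(X))
    for z in range(85,200,10):
        k=(Z>=z)&(Z<z+10)
        if k.sum()>3:print(z,k.sum(),np.percentile(X[k],[10,50,90]).round(1),np.percentile(Y[k],[5,95]).round())
```

```text
[621.6 -11.8 348. ] [-0.13   0.304  1.285 -0.     1.543 -0.334] [-0.85  0.22 -1.65] 15.656546472826118
top 498
85 34 [53.7 54.4 55.3] [-55.  53.]
95 34 [53.5 54.  54.7] [-57.  54.]
105 38 [53.1 53.7 54.1] [-51.  55.]
115 36 [52.7 53.3 53.9] [-52.  55.]
125 37 [52.1 53.  53.6] [-55.  46.]
135 37 [52.1 52.6 53.2] [-52.  57.]
145 39 [51.5 52.  52.9] [-51.  51.]
155 42 [51.3 51.7 52.1] [-57.  54.]
165 35 [51.  51.6 52.2] [-51.  54.]
175 49 [50.5 51.1 51.9] [-55.  55.]
185 116 [50.8 52.6 55. ] [-56.  57.]
side 1000
85 110 [50.3 52.7 55.2] [-51.  55.]
95 105 [49.9 52.  54.5] [-52.  55.]
105 104 [49.6 51.7 54.3] [-42.  55.]
115 90 [49.  51.3 53.8] [-35.  59.]
125 105 [48.5 50.9 53.7] [-33.  55.]
135 85 [48.4 50.8 52.7] [-29.  58.]
145 101 [48.1 50.6 52.5] [-25.  58.]
155 85 [47.5 49.8 52.8] [-20.  57.]
165 87 [47.6 49.6 52.5] [-18.  57.]
175 96 [47.3 49.4 52.1] [-12.  58.]
185 32 [46.7 50.1 53.7] [-11.  59.]
```

View pics/side7.png

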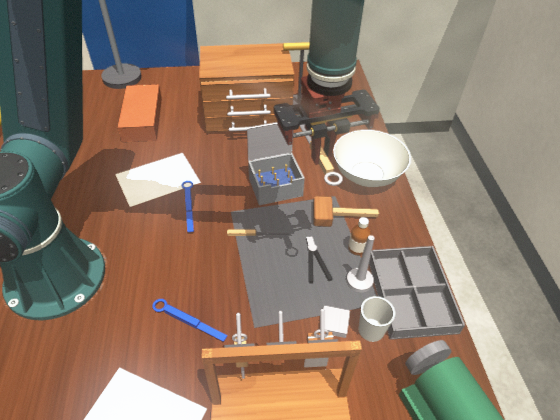

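View pics/top7.png

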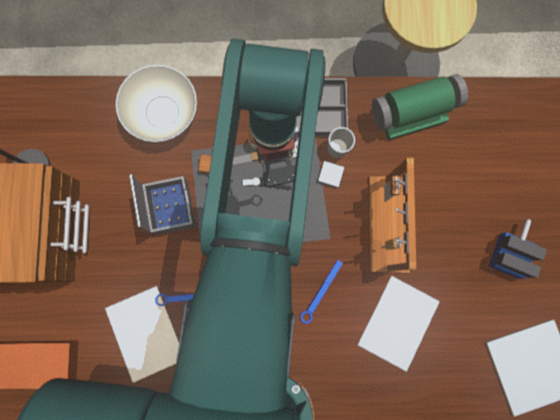

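Lid stands at about 1.53 rad by itself. Next I fit the arm's kinematics from the poses so far and check that the tilted hanging poses are reachable.

```bash
cat > kin.py <<'E'
import numpy as np
from scipy.optimize import least_squares
from scipy.spatial.transform import Rotation as R
D=[([-1.26406,.35947,1.51126,0,1.27252,-.11512],(245.46,-546.84,221.9)),
([-.2852,.4526,1.8531,1e-4,.8346,-.2433],(512.8,-78.5,60.7)),
([-.0099,.5496,1.6511,2e-4,.9417,-.2159],(603.8,63,60.1)),
([-.130,.304,1.285,0,1.543,-.334],(621.6,-11.8,348.))]
Rz=lambda a:R.from_euler('z',a);Ry=lambda a:R.from_euler('y',a)
def fk(q,k,s4=1):
    a1,d1,L2,L3,e,off,d6=k
    A=Rz(q[0]);B=A*Ry(q[1]);C=B*Ry(q[2]);Wr=C*Rz(s4*q[3])*Ry(q[4])*Rz(q[5])
    p=A.apply([a1,off,d1])+B.apply([0,0,L2])+C.apply([e,0,L3])+Wr.apply([0,0,d6])
    return p,Wr*R.from_euler('z',np.pi/2)   # tool x offset guess
def fit(d6=250):
    f=lambda k:np.concatenate([fk(q,[*k,0,69,d6])[0]-p for q,p in D])
    g=least_squares(lambda k:np.concatenate([fk(q,[k[0],k[1],k[2],k[3],0,k[4],d6])[0]-p for q,p in D]),[100,400,400,400,69])
    return g
if __name__=='__main__':
    g=fit();print(g.x.round(1),np.abs(g.fun).max())
    for q,p in D: print(fk(q,[*g.x[:4],0,g.x[4],250])[1].as_quat().round(3))
E
python3 kin.py; python3 -c "
from h import *;s=arm.sense();print(s['tool_rot'])"
```

```text
[ 70.7 304.6 318.5 437.3  68.9] 19.702145567594584
[ 0.978  0.209 -0.    -0.001]
[0.722 0.692 0.    0.001]
[ 0.631  0.776 -0.    -0.   ]
[0.631 0.775 0.003 0.004]
[6.30931067e-01 7.75838893e-01 1.69034662e-05 3.54145525e-06]
```

Run:
```python
from kin import *
from h import arm
s=arm.sense();D[3]=(s['joint_pos'],s['tool_pos']);print(s['joint_pos'].round(4),s['tool_pos'].round(1))
g=least_squares(lambda k:np.concatenate([fk(q,[*k,250])[0]-p for q,p in D]),[70,400,400,400,0,69])
print(g.x.round(1),np.abs(g.fun).max())
# simple alternative: stay with q3 offset
```

```text
[-0.1287  0.3075  1.2925  0.      1.5416 -0.334 ] [618.9 -10.6 342.8]
[2.000e-01 1.358e+02 6.099e+02 4.336e+02 1.117e+02 6.890e+01] 0.16078254618753363
```

```bash
cat >> h.py <<'E'
OUT=np.array([.025,.9997,0]);ZZ=np.array([0,0,1.])
def Rhang(phi):
    z=-np.sin(phi)*OUT-np.cos(phi)*ZZ;x=np.cos(phi)*OUT-np.sin(phi)*ZZ
    return R.from_matrix(np.c_[x,np.cross(z,x),z])
EYE=np.array([-65,0,-7.])
def tcp_for_eye(eye,phi): return np.array(eye)-Rhang(phi).apply(EYE)
TIP=np.array([513.3,-295.5,268.]);U=np.array([.0143,.5735,.8192])
E
cat >> kin.py <<'E'
KB=[0.2,135.8,609.9,433.6,111.7,68.9]
def K(d6): return [0.2,135.8-250+d6,609.9,433.6,111.7,68.9,d6]
LO=np.array([-2.97,-1.01,.21,-.96,.2,-2.98]);HI=np.array([2.97,2.36,2.38,4.11,2.71,2.98])
def ik(p,Rm,d6,q0):
    def f(q):
        a,b=fk(q,K(d6));return np.r_[(a-p)/100,(b.inv()*Rm).as_rotvec()]
    g=least_squares(f,np.clip(q0,LO+.01,HI-.01),bounds=(LO,HI));return g.x,np.abs(g.fun).max()
E
python3 - <<'E'
from kin import *; from h import *
q0=arm.sense()['joint_pos']
for d6 in(250,350,450):
    q=q0
    for phi in(0,20,35,50,60,70,80,90):
        e=TIP+60*U if phi<=35 else TIP-40*U
        p=tcp_for_eye(e,np.radians(phi))
        q,er=ik(p,Rhang(np.radians(phi)),d6,q);print(d6,phi,p.round(),q.round(2),round(er,4))
E
```

```text
250 0 [ 516. -196.  310.] [-0.49  0.22  1.49 -0.    1.43 -0.46] 0.0
250 20 [ 516. -202.  288.] [-0.35  0.21  1.59 -0.35  1.24 -0.23] 0.0
250 35 [ 515. -212.  274.] [-0.26  0.24  1.67 -0.65  1.16  0.01] 0.0
250 50 [ 514. -282.  181.] [-0.33  0.4   1.77 -0.96  0.99  0.28] 0.0868
250 60 [ 513. -292.  175.] [-0.33  0.43  1.74 -0.96  1.05  0.29] 0.2446
250 70 [ 513. -303.  172.] [-0.34  0.46  1.71 -0.96  1.11  0.3 ] 0.3995
250 80 [ 513. -314.  170.] [-0.34  0.49  1.67 -0.96  1.18  0.33] 0.5495
250 90 [ 513. -325.  170.] [-0.35  0.52  1.63 -0.96  1.25  0.37] 0.6919
350 0 [ 516. -196.  310.] [-0.49  0.22  1.49 -0.    1.43 -0.46] 0.0
350 20 [ 516. -202.  288.] [-0.29  0.21  1.61 -0.36  1.25 -0.16] 0.0
350 35 [ 515. -212.  274.] [-0.15  0.26  1.7  -0.66  1.19  0.12] 0.0
350 50 [ 514. -282.  181.] [-0.19  0.45  1.8  -0.96  1.05  0.43] 0.0759
350 60 [ 513. -292.  175.] [-0.18  0.51  1.75 -0.96  1.15  0.45] 0.2095
350 70 [ 513. -303.  172.] [-0.18  0.56  1.69 -0.96  1.24  0.48] 0.3384
350 80 [ 513. -314.  170.] [-0.18  0.62  1.63 -0.96  1.34  0.52] 0.4613
350 90 [ 513. -325.  170.] [-0.19  0.67  1.56 -0.96  1.44  0.57] 0.5763
450 0 [ 516. -196.  310.] [-0.49  0.22  1.49 -0.    1.43 -0.46] 0.0
450 20 [ 516. -202.  288.] [-0.23  0.21  1.62 -0.36  1.25 -0.1 ] 0.0
450 35 [ 515. -212.  274.] [-0.04  0.28  1.71 -0.66  1.22  0.24] 0.0
450 50 [ 514. -282.  181.] [-0.04  0.52  1.81 -0.96  1.11  0.59] 0.0477
450 60 [ 513. -292.  175.] [-0.02  0.61  1.73 -0.96  1.24  0.63] 0.1486
450 70 [ 513. -303.  172.] [-0.02  0.7   1.64 -0.96  1.36  0.66] 0.2472
450 80 [ 513. -314.  170.] [-0.02  0.78  1.56 -0.96  1.47  0.7 ] 0.3472
450 90 [ 513. -325.  170.] [-0.03  0.85  1.47 -0.96  1.57  0.75] 0.4502
```

Run:
```python
from h import *
ph=np.radians(35);print(tcp_for_eye(TIP+80*U,ph),rows(tcp_for_eye(TIP+80*U,ph),Rhang(ph)))
ph=np.radians(25);print(rows([515,-160,330],Rhang(ph)))
```

```text
[ 515.67473076 -200.40553852  290.51946733] (array([-16.48, -13.97,   5.23]), array([ 0.0704, -0.6081,  0.2231]), np.float64(37.3))
(array([-12.51, -13.21,   1.28]), array([ 0.0503, -0.4344,  0.2266]), np.float64(28.2))
```

Call:
send_rows(
  plan=[
    [-1,-4,-4,0,0.015,-0.14,0.07],
    [-1,-8,-8,0,0.03,-0.28,0.14],
    [-1,-12.5,-13.2,1.3,0.05,-0.434,0.2266],
    [-1,-16.5,-14,5.2,0.07,-0.608,0.223],
    [-1,-16.5,-14,5.2,0.07,-0.608,0.223],
    [-1,-16.5,-14,5.2,0.07,-0.608,0.223],
    [-1,-16.5,-14,5.2,0.07,-0.608,0.223],
    [-1,-16.5,-14,5.2,0.07,-0.608,0.223],
  ],
)

```text
clock: 12.25
tool_pos: [517.2, -200.0, 292.6]
tool_rot: [0.683, 0.666, -0.214, 0.211]
wrist_force: [-0.5, -0.3, 0.1]
grip_width: 15.5
```

Run:
```python
from h import *; from kin import *
s=arm.sense();print(s['tool_pos'].round(1),s['joint_pos'].round(4),s['tool_rot'].round(3),Rhang(np.radians(35)).as_quat().round(3),s['grip_width'])
g=least_squares(lambda d:fk(s['joint_pos'],K(d[0]))[0]-s['tool_pos'],[300]);print(g.x,g.fun.round(2))
p,r=fk(s['joint_pos'],K(g.x[0]));print(r.as_quat())
snap('top','top8.png');snap('side','side8.png')
```

```text
[ 517.2 -200.   292.6] [-0.0972  0.2452  1.6757 -0.6479  1.2418  0.1511] [ 0.683  0.666 -0.214  0.211] [ 0.683  0.666 -0.215  0.21 ] 15.548316103768768
[381.35928637] [ 0.08 -0.02 -0.05]
[ 0.68299912  0.66582495 -0.21369708  0.21100449]
```

View pics/side8.png

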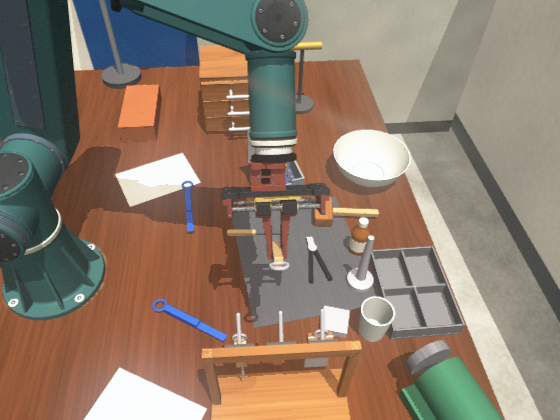

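View pics/top8.png

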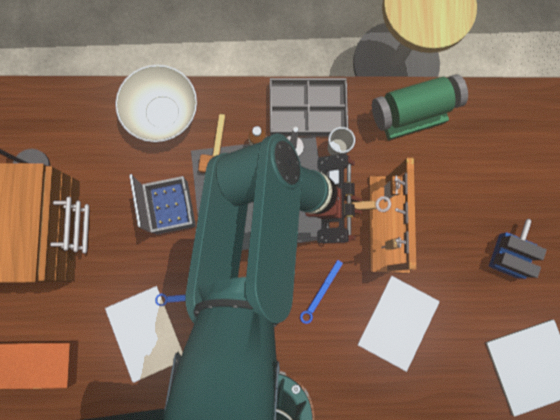

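Run:
```python
from kin import *; from h import *
q0=arm.sense()['joint_pos'];root=TIP-65*U
rng=np.random.default_rng(0)
for psi in(-45,-30,-15,0,15,30,45):
    Rp=R.from_euler('z',np.radians(psi))
    for phi in(40,45,50,60,70,80):
        Rm=Rp*Rhang(np.radians(phi));p=root+25*U-Rm.apply(EYE)
        best=None
        for t in range(6):
            st=q0 if t==0 else (np.array([-.2,.6,1.6,-.9,1.3,.4])+rng.normal(0,.4,6) if t<4 else np.array([-.2,.6,1.2,3.8,1.3,-2.])+rng.normal(0,.3,6))
            q,er=ik(p,Rm,381.4,st)
            if best is None or er<best[1]:best=(q,er)
        if best[1]<1e-3:print(psi,phi,p.round(),best[0].round(2))
```

```text
-45 40 [ 546. -287.  188.] [-0.26  0.66  1.31 -0.58  1.59  0.67]
-45 45 [ 542. -290.  184.] [-0.23  0.7   1.3  -0.64  1.63  0.7 ]
-45 50 [ 539. -293.  181.] [-0.21  0.74  1.28 -0.69  1.68  0.73]
-45 60 [ 532. -300.  175.] [-0.18  0.83  1.26 -0.8   1.77  0.77]
-45 70 [ 524. -308.  172.] [-0.16  0.92  1.24 -0.9   1.85  0.81]
-30 40 [ 536. -280.  188.] [-0.21  0.57  1.48 -0.66  1.41  0.56]
-30 45 [ 534. -283.  184.] [-0.18  0.61  1.47 -0.73  1.44  0.61]
-30 50 [ 532. -287.  181.] [-0.16  0.66  1.47 -0.79  1.48  0.66]
-30 60 [ 527. -296.  175.] [-0.12  0.75  1.46 -0.91  1.56  0.75]
-15 40 [ 526. -275.  188.] [-0.18  0.49  1.65 -0.75  1.21  0.45]
-15 45 [ 524. -279.  184.] [-0.15  0.53  1.66 -0.83  1.24  0.54]
-15 50 [ 523. -284.  181.] [-0.12  0.57  1.66 -0.91  1.27  0.62]
0 40 [ 514. -273.  188.] [-0.19  0.4   1.82 -0.86  1.    0.35]
30 70 [ 505. -305.  172.] [-0.18  0.66  2.34  4.08  1.14  1.45]
30 80 [ 511. -315.  170.] [-0.16  0.87  2.34  4.04  1.44  1.63]
45 50 [ 488. -292.  181.] [-0.51  0.27  2.33  3.8   0.38  1.15]
```

Run:
```python
from h import *
s=arm.sense();Rm=R.from_quat(s['tool_rot'])
for L in(62,65,68):print(L,(s['tool_pos']+Rm.apply([-L,0,-7])).round(1))
for n,(u,v) in dict(top=(383,204),side=(279,266)).items():
    c=load(n);W=cloud(c);f=c['frame'].astype(int)
    sl=np.s_[v-12:v+13,u-14:u+15]
    P=W[sl];m=(P[...,2]>290)&(P[...,2]<375)&(P[...,1]<-225)
    m&=(np.ptp(f[sl],axis=-1)<45)
    Q=P[m];print(n,len(Q),Q.mean(0).round(1),((Q.min(0)+Q.max(0))/2).round(1),np.ptp(Q,axis=0).round())
    px=np.argwhere(m)[:,::-1]+[u-14,v-12];print('px',px.min(0),px.max(0),'pred px',proj(c,s['tool_pos']+Rm.apply([-65,0,-7])).round(1),proj(c,s['tool_pos']+Rm.apply([-62,0,-7])).round(1),'tip',proj(c,TIP).round(1))
    g=cv2.resize(c['frame'][v-20:v+60,u-40:u+40,::-1],None,fx=6,fy=6,interpolation=cv2.INTER_CUBIC);cv2.imwrite('pics/z8%s.png'%n,g)
a=cv2.imread('pics/z8top.png');b=cv2.imread('pics/z8side.png');cv2.imwrite('pics/z8.png',cv2.resize(np.hstack([a,b]),(800,400)))
```

```text
62 [ 515.4 -246.8  333.3]
65 [ 515.3 -249.3  335.1]
68 [ 515.3 -251.8  336.8]
top 101 [ 517.  -245.3  337.4] [ 516.6 -245.5  336.7] [31. 27. 23.]
px [376 197] [390 211] pred px [384.5 204.7] [383.2 204.8] tip [397.7 210.2]
side 146 [ 514.  -249.1  335. ] [ 514.6 -244.6  330.5] [32. 38. 28.]
px [269 257] [289 270] pred px [279.3 265.3] [279.2 264.7] tip [280.1 311.9]
```

View pics/z8.png

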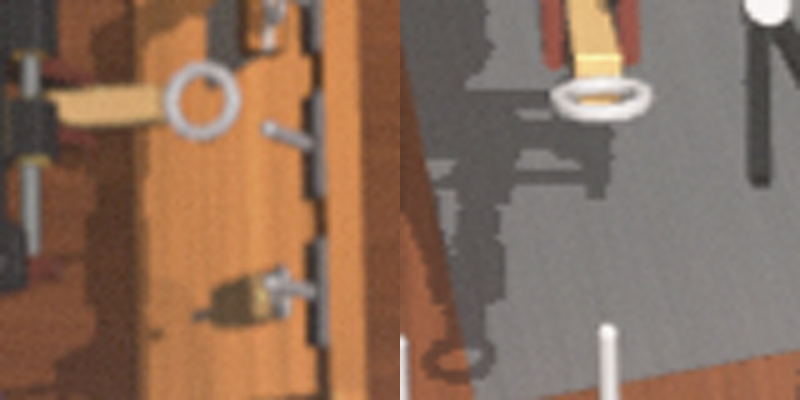

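```bash
sed -i 's/^EYE=.*/EYE=np.array([-63,0,-7.])/' h.py
cat >> h.py <<'E'
def eye(s=None):
    s=s or arm.sense();return s['tool_pos']+R.from_quat(s['tool_rot']).apply(EYE)
def along(s=None):
    "eye in peg frame: along peg from tip, and offset vector"
    d=eye(s)-TIP;a=d@U;return a,(d-a*U)
E
python3 - <<'E'
from h import *
s=arm.sense();print(s['tool_pos'].round(1),s['qd'].round(3));print(eye().round(1),along())
ph=np.radians(35)
for a in(45,20,5,-10,-30):print(a,rows(tcp_for_eye(TIP+a*U,ph),Rhang(ph)))
E
```

```text
[ 516.6 -200.1  292.1] [-0.     0.002  0.01  -0.001 -0.002  0.002]
[ 515.4 -247.7  333.9] (np.float64(81.45665132428041), array([ 0.91492351,  1.1238999 , -0.82221069]))
45 (array([-0.14, -0.1 ,  3.65]), array([ 0.0024, -0.0006, -0.0008]), np.float64(0.1))
20 (array([-0.15, -0.11,  6.15]), array([ 0.0024, -0.0006, -0.0008]), np.float64(0.1))
5 (array([-0.15, -0.11,  7.65]), array([ 0.0024, -0.0006, -0.0008]), np.float64(0.1))
-10 (array([-0.15, -0.12,  9.15]), array([ 0.0024, -0.0006, -0.0008]), np.float64(0.1))
-30 (array([-0.15, -0.12, 11.15]), array([ 0.0024, -0.0006, -0.0008]), np.float64(0.1))
```

Call:
send_rows(
  plan=[
    [-1,-0.15,-0.1,2.5,0,0,0],
    [-1,-0.15,-0.1,5,0,0,0],
    [-1,-0.15,-0.1,6.5,0,0,0],
    [-1,-0.15,-0.1,6.9,0,0,0],
    [-1,-0.15,-0.1,6.9,0,0,0],
    [-1,-0.15,-0.1,6.9,0,0,0],
  ],
)

```text
clock: 13.1
tool_pos: [514.4, -240.6, 236.1]
tool_rot: [0.683, 0.666, -0.215, 0.211]
wrist_force: [-0.2, 0.5, -0.3]
grip_width: 15.6
```

Run:
```python
from h import *
s=arm.sense();print(along(s),s['wrist_force'].round(2))
for n,(u,v) in dict(top=(396,208),side=(280,305)).items():
    c=snap(n,n+'9.png');print(n,proj(c,eye(s)).round(1),proj(c,TIP).round(1))
    g=cv2.resize(c['frame'][v-20:v+20,u-20:u+20,::-1],(400,400),interpolation=cv2.INTER_CUBIC);cv2.imwrite('pics/z9%s.png'%n,g)
a=cv2.imread('pics/z9top.png');b=cv2.imread('pics/z9side.png');cv2.imwrite('pics/z9.png',np.hstack([a,b]))
```

```text
(np.float64(12.340681500008495), array([-0.23017993,  0.23940472, -0.16652607])) [-0.17  0.46 -0.29]
top [395.6 209.6] [397.7 210.2]
side [279.8 304.9] [280.1 311.9]
```

View pics/z9.png

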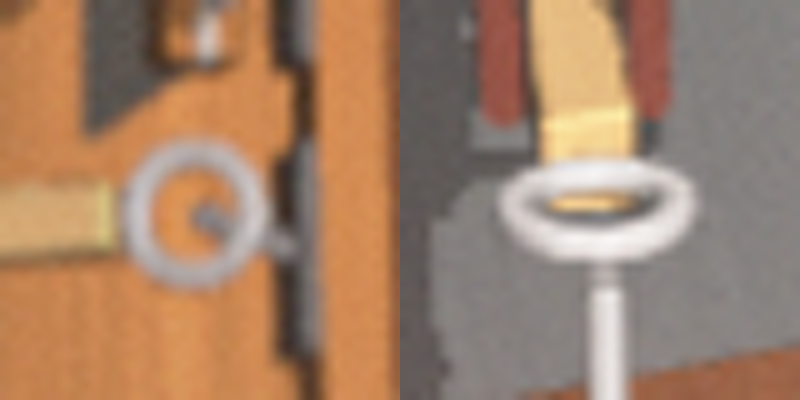

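Call:
send_rows(
  plan=[
    [-1,0.1,0,0.8,0,0,0],
    [-1,0.1,0,1.6,0,0,0],
    [-1,0.1,0,2.4,0,0,0],
    [-1,0.1,0,3,0,0,0],
    [-1,0.1,0,3,0,0,0],
  ],
)

```text
clock: 13.82
tool_pos: [513.0, -257.5, 209.6]
tool_rot: [0.683, 0.666, -0.215, 0.21]
wrist_force: [-0.5, 0.2, -1.0]
grip_width: 15.3
```

Run:
```python
from h import *
s=arm.sense();print(along(s),s['wrist_force'].round(2))
for n,(u,v) in dict(top=(398,210),side=(280,315)).items():
    c=snap(n,n+'10.png');print(n,proj(c,eye(s)).round(1),proj(c,TIP).round(1))
    g=cv2.resize(c['frame'][v-25:v+25,u-25:u+25,::-1],(400,400),interpolation=cv2.INTER_CUBIC);cv2.imwrite('pics/z9%s.png'%n,g)
a=cv2.imread('pics/z9top.png');b=cv2.imread('pics/z9side.png');cv2.imwrite('pics/z10.png',np.hstack([a,b]))
```

```text
(np.float64(-19.095242745328452), array([-1.11619957,  1.35605399, -0.92529844])) [-0.53  0.23 -0.97]
top [399.9 211.9] [397.7 210.2]
side [279.7 322.1] [280.1 311.9]
```

View pics/z10.png

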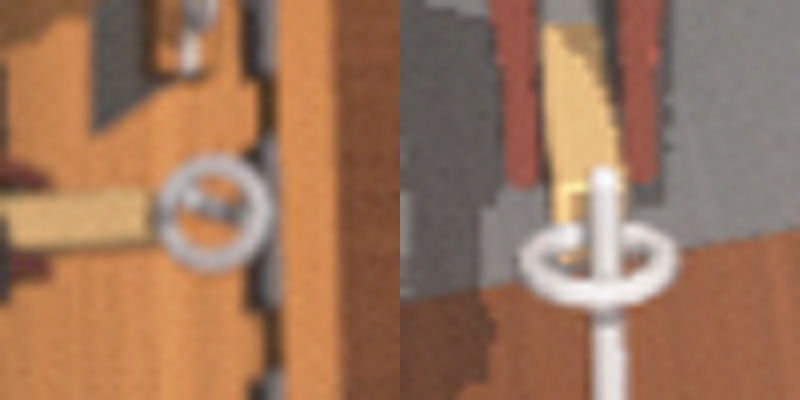

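Run:
```python
from h import *; from kin import *
s=arm.sense();q=s['joint_pos']
def pose(a,phi,psi,dz=0):
    Rm=R.from_euler('z',np.radians(psi))*Rhang(np.radians(phi))
    return TIP+a*U-Rm.apply(EYE)+[0,0,dz],Rm
for a,phi,psi in[(-31,35,0),(-31,39,-5),(-31,43,-10),(-31,47,-15),(-31,50,-15),(-31,52,-18),(-31,55,-20)]:
    p,Rm=pose(a,phi,psi);q,er=ik(p,Rm,381.4,q);print(a,phi,psi,rows(p,Rm,s),q.round(2),round(er,4))
```

```text
-31 35 0 (array([-0.14,  0.07,  1.26]), array([ 0.0006, -0.0003,  0.0004]), np.float64(0.0)) [-0.22  0.35  1.78 -0.73  1.01  0.2 ] 0.0
-31 39 -5 (array([-0.22,  0.46,  1.7 ]), array([ 0.0531, -0.0701,  0.0701]), np.float64(6.4)) [-0.18  0.41  1.75 -0.79  1.08  0.35] 0.0
-31 43 -10 (array([-0.35,  0.79,  2.16]), array([ 0.1105, -0.1396,  0.1362]), np.float64(12.8)) [-0.15  0.47  1.71 -0.83  1.17  0.47] 0.0
-31 47 -15 (array([-0.53,  1.05,  2.63]), array([ 0.1727, -0.2085,  0.1983]), np.float64(19.2)) [-0.13  0.53  1.66 -0.86  1.27  0.56] 0.0
-31 50 -15 (array([-0.64,  0.98,  2.93]), array([ 0.178 , -0.2606,  0.1939]), np.float64(21.2)) [-0.11  0.56  1.66 -0.9   1.29  0.61] 0.0
-31 52 -18 (array([-0.76,  1.1 ,  3.16]), array([ 0.2176, -0.2946,  0.2291]), np.float64(24.8)) [-0.11  0.59  1.62 -0.91  1.34  0.65] 0.0
-31 55 -20 (array([-0.91,  1.11,  3.48]), array([ 0.2487, -0.3458,  0.2484]), np.float64(28.3)) [-0.1   0.63  1.6  -0.93  1.39  0.69] 0.0
```

Call:
send_rows(
  plan=[
    [-1,-0.1,0.05,0.7,0,0,0],
    [-1,-0.14,0.07,1.26,0,0,0],
    [-1,-0.2,0.46,1.7,0.053,-0.07,0.07],
    [-1,-0.35,0.79,2.16,0.11,-0.14,0.136],
    [-1,-0.53,1.05,2.63,0.173,-0.2085,0.198],
    [-1,-0.76,1.1,3.16,0.2176,-0.2946,0.229],
    [-1,-0.76,1.1,3.16,0.2176,-0.2946,0.229],
    [-1,-0.76,1.1,3.16,0.2176,-0.2946,0.229],
  ],
)

```text
clock: 14.92
tool_pos: [523.7, -281.8, 188.6]
tool_rot: [0.734, 0.52, -0.357, 0.253]
wrist_force: [-0.1, -0.4, -0.9]
grip_width: 15.7
```

Run:
```python
from h import *
s=arm.sense();print(along(s),s['wrist_force'].round(2),s['tool_pos'],s['joint_pos'].round(2))
for n,(u,v) in dict(top=(395,210),side=(280,315)).items():
    c=snap(n,n+'11.png')
    g=cv2.resize(c['frame'][v-50:v+50,u-50:u+50,::-1],(400,400),interpolation=cv2.INTER_CUBIC);cv2.imwrite('pics/z9%s.png'%n,g)
a=cv2.imread('pics/z9top.png');b=cv2.imread('pics/z9side.png');cv2.imwrite('pics/z11.png',np.hstack([a,b]))
```

```text
(np.float64(-31.109281870246964), array([-0.14878109,  0.06347969, -0.03442371])) [-0.1  -0.36 -0.88] [ 523.73123542 -281.80798468  188.57250938] [-0.11  0.59  1.62 -0.91  1.34  0.64]
```

View pics/z11.png

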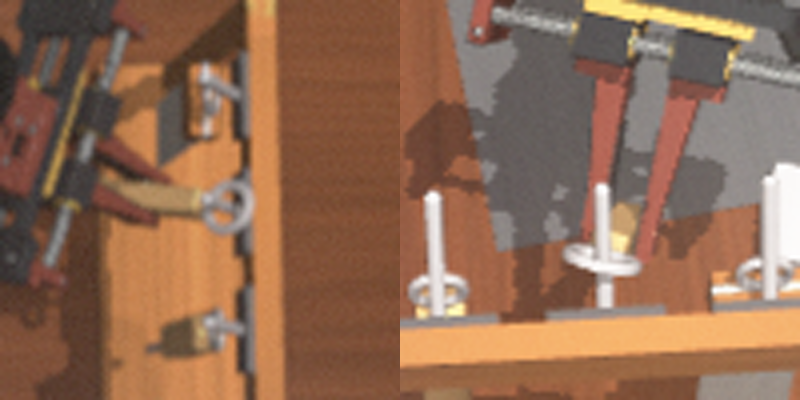

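Call:
send_rows(
  plan=[
    [-1,0,0,0,0,0,0],
    [-1,0.02,0,0.4,0,0,0],
    [-1,0.04,0,0.83,0,0,0],
    [-1,0.02,0,1.25,0,0,0],
    [-1,-0.02,0,1.66,0,0,0],
    [-1,-0.1,0,2.05,0,0,0],
    [-1,-0.19,0,2.45,0,0,0],
    [-1,-0.32,0,2.8,0,0,0],
    [-1,-0.46,0,3.2,0,0,0],
    [-1,-0.46,0,3.2,0,0,0],
  ],
  squeeze=8,
)

```text
clock: 16.27
tool_pos: [514.4, -308.6, 172.6]
tool_rot: [0.734, 0.519, -0.358, 0.253]
wrist_force: [1.6, -0.3, -2.3]
grip_width: 15.9
```

Run:
```python
from h import *
s=arm.sense();print(s['wrist_force'].round(2),s['tool_pos'],s['joint_pos'].round(2),s['grip_width'])
for n,(u,v) in dict(top=(395,210),side=(280,315)).items():
    c=snap(n,n+'12.png')
    g=cv2.resize(c['frame'][v-50:v+50,u-50:u+50,::-1],(400,400),interpolation=cv2.INTER_CUBIC);cv2.imwrite('pics/z9%s.png'%n,g)
a=cv2.imread('pics/z9top.png');b=cv2.imread('pics/z9side.png');cv2.imwrite('pics/z12.png',np.hstack([a,b]))
```

```text
[ 1.63 -0.3  -2.31] [ 514.41819262 -308.62748534  172.55983634] [-0.15  0.6   1.65 -0.94  1.29  0.66] 15.865465460093178
```

View pics/z12.png

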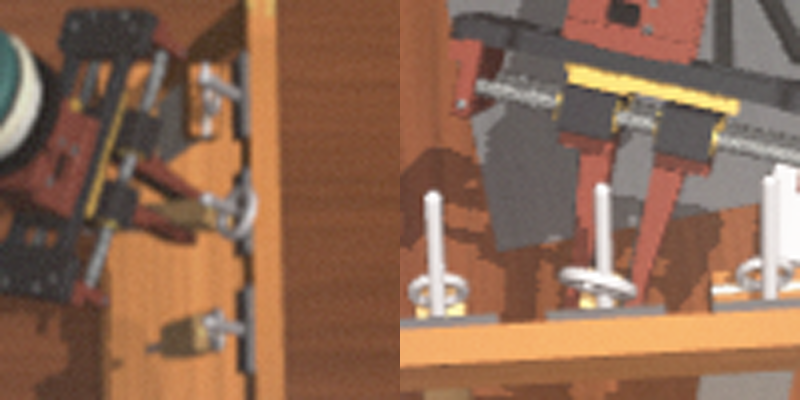

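Call:
send_rows(
  plan=[
    [-0.9,0,0,0,0,0,0],
    [-0.6,0,0,0,0,0,0],
    [-0.3,0,0,0,0,0,0],
    [-0.3,0,0,0,0,0,0],
    [-0.3,0,0,0,0,0,0],
  ],
)

```text
clock: 17.0
tool_pos: [514.6, -308.3, 172.7]
tool_rot: [0.734, 0.519, -0.358, 0.253]
wrist_force: [0.6, -0.6, 0.3]
grip_width: 30.5
```

Run:
```python
from h import *
s=arm.sense();print(s['wrist_force'].round(2),s['tool_pos'],s['grip_width'])
for n,(u,v) in dict(top=(395,210),side=(280,315)).items():
    c=snap(n,n+'13.png')
    g=cv2.resize(c['frame'][v-50:v+50,u-50:u+50,::-1],(400,400),interpolation=cv2.INTER_CUBIC);cv2.imwrite('pics/z9%s.png'%n,g)
a=cv2.imread('pics/z9top.png');b=cv2.imread('pics/z9side.png');cv2.imwrite('pics/z13.png',np.hstack([a,b]))
```

```text
[ 0.6  -0.63  0.35] [ 514.58637162 -308.2740987   172.74035017] 30.464713225609
```

View pics/z13.png

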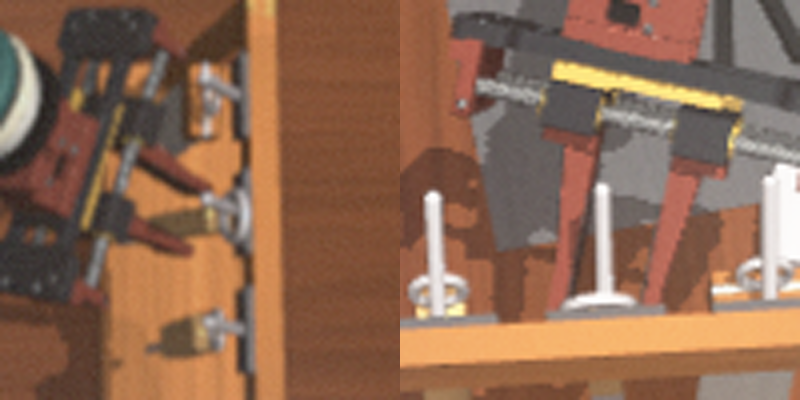

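Call:
send_rows(
  plan=[
    [-0.3,1.2,0,-1.6,0,0,0],
    [-0.3,2.5,0,-3.2,0,0,0],
    [-0.3,3.7,0,-4.7,0,0,0],
    [-0.3,5,0,-6.3,0,0,0],
    [-0.3,6.2,0,-7.9,0,0,0],
    [-0.3,7.4,0,-9.5,0,0,0],
    [-0.3,7.4,0,-13,0,0,0],
    [-0.3,7.4,0,-18,0,0,0],
    [-0.3,7.4,0,-18,0,0,0],
  ],
)

```text
clock: 18.23
tool_pos: [579.6, -128.8, 227.1]
tool_rot: [0.734, 0.52, -0.355, 0.255]
wrist_force: [0.4, 0.3, -0.8]
grip_width: 30.8
```

Run:
```python
from h import *
s=arm.sense();print(s['wrist_force'].round(2),s['tool_pos'],s['grip_width'])
for n,(u,v) in dict(top=(395,210),side=(280,330)).items():
    c=snap(n,n+'14.png')
    g=cv2.resize(c['frame'][v-50:v+50,u-50:u+50,::-1],(400,400),interpolation=cv2.INTER_CUBIC);cv2.imwrite('pics/z9%s.png'%n,g)
a=cv2.imread('pics/z9top.png');b=cv2.imread('pics/z9side.png');cv2.imwrite('pics/z14.png',np.hstack([a,b]))
```

```text
[ 0.45  0.31 -0.82] [ 579.62046656 -128.80360034  227.05870446] 30.8073016344823
```

View pics/z14.png

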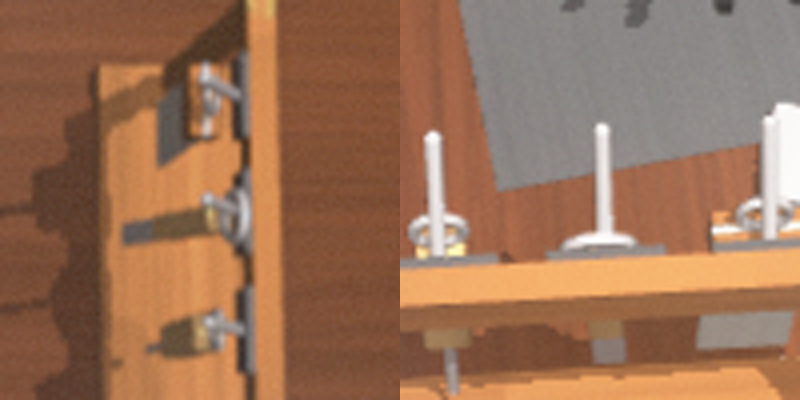

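View pics/top14.png

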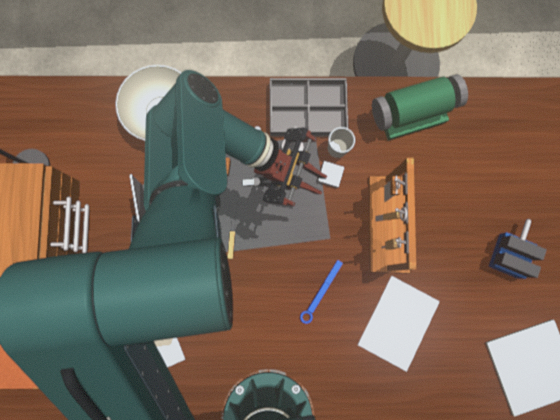

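View pics/side14.png

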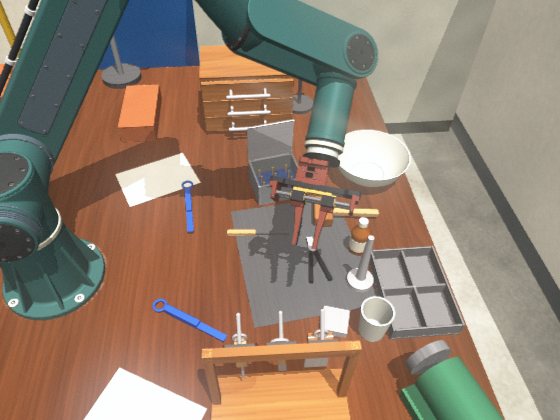

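Run:
```python
from h import *
c=load('top');W=cloud(c)
for y in(-322,-315):print('vert pred px',proj(c,[513,y,215]).round(1),proj(c,[513,y,38]).round(1))
for u in range(374,412,2):
    col=[tuple(W[v,u].round(0)) for v in range(198,218,2)]
    print(u,[(int(p[0]),int(p[1]),int(p[2])) for p in col if p[0]==p[0] and p[2]>25])
c=load('side');W=cloud(c)
for v in range(330,378,4):
    print(v,[tuple(W[v,u].round(0).astype(int)) for u in range(276,290,3) if W[v,u,0]==W[v,u,0]])
```

```text
vert pred px [402.7 213.6] [384.7 222.6]
vert pred px [399.8 213.6] [382.2 222.7]
374 []
376 [(530, -295, 52)]
378 [(528, -298, 64)]
380 [(526, -300, 79)]
382 [(524, -301, 94)]
384 [(572, -310, 91), (566, -309, 94), (524, -298, 130), (520, -299, 125)]
386 [(569, -310, 110), (564, -310, 111), (523, -301, 140), (517, -300, 144)]
388 [(565, -310, 131), (521, -303, 151), (516, -303, 151)]
390 [(562, -310, 150), (519, -304, 167)]
392 [(517, -306, 177), (512, -306, 177)]
394 [(521, -308, 188), (516, -308, 189), (511, -308, 187)]
396 [(514, -292, 268), (519, -310, 200), (514, -310, 199), (509, -310, 199)]
398 [(514, -297, 267), (511, -300, 252), (513, -313, 206), (509, -314, 203)]
400 [(516, -305, 255), (511, -305, 253), (513, -317, 209), (508, -318, 207)]
402 [(526, -320, 217), (522, -321, 214), (513, -313, 242), (515, -326, 196), (508, -322, 206)]
404 [(536, -327, 213), (532, -327, 213), (524, -322, 228), (519, -320, 233), (514, -320, 234), (511, -323, 223), (508, -326, 211)]
406 [(551, -332, 215), (546, -332, 213), (541, -332, 213), (534, -328, 226), (529, -327, 226), (524, -327, 228), (
[... 2606 characters left out ...]
int64(-263), np.int64(-2))]
366 [(np.int64(513), np.int64(-270), np.int64(-1)), (np.int64(514), np.int64(-304), np.int64(75)), (np.int64(520), np.int64(-303), np.int64(72)), (np.int64(526), np.int64(-303), np.int64(72)), (np.int64(538), np.int64(-271), np.int64(-4))]
370 [(np.int64(512), np.int64(-278), np.int64(-3)), (np.int64(515), np.int64(-299), np.int64(45)), (np.int64(521), np.int64(-300), np.int64(45)), (np.int64(527), np.int64(-300), np.int64(44)), (np.int64(537), np.int64(-281), np.int64(-1))]
374 [(np.int64(510), np.int64(-293), np.int64(11)), (np.int64(516), np.int64(-294), np.int64(14)), (np.int64(528), np.int64(-296), np.int64(16)), (np.int64(535), np.int64(-295), np.int64(11))]
```

Call:
send_rows(
  plan=[
    [-0.3,0,0,0,0,0,0],
    [-0.3,0,0,-5,0,0,0],
    [-0.3,0,0,-10,0,0,0],
    [-0.3,0,0,-10,0,0,0],
    [-0.3,0,0,-10,0,0,0],
    [-0.3,0,0,-10,0,0,0],
    [-0.3,0,0,-10,0,0,0],
    [-0.3,0,0,-10,0,0,0],
    [-0.3,0,0,-10,0,0,0],
    [-0.3,0,0,-10,0,0,0],
  ],
)

```text
clock: 19.58
tool_pos: [603.1, -57.2, 286.7]
tool_rot: [0.734, 0.519, -0.358, 0.253]
wrist_force: [0.5, 0.1, 0.1]
grip_width: 30.6
```

```bash
python3 - <<'E'
from h import *
c0={n:load(n) for n in('top','side')}
for n in('top','side'):
    c=snap(n,n+'15.png');roi=np.s_[150:285,365:420] if n=='top' else np.s_[300:400,200:365]
    d=np.abs(c['frame'][roi].astype(int)-c0[n]['frame'][roi]).max(-1);print(n,d.max(),(d>40).sum())
    # versus the first picture, outside arm
    i=cv2.imread('pics/%s0.png'%n)[...,::-1].astype(int);d=(np.abs(i-c['frame']).max(-1)>60).astype(np.uint8)
    cv2.imwrite('pics/diff%s.png'%n,d*255)
W=cloud(load('side'))
m=(W[...,0]>425)&(W[...,0]<470)&(W[...,1]>-345)&(W[...,1]<-255)&(W[...,2]>25)&(W[...,2]<195)
P=W[m];print('neighbour low pts',len(P),[P[(P[:,2]>z)&(P[:,2]<=z+25)].mean(0).round(0) for z in range(25,195,25) if ((P[:,2]>z)&(P[:,2]<=z+25)).any()])
W=cloud(load('top'))
m=(W[...,0]>425)&(W[...,0]<470)&(W[...,1]>-345)&(W[...,1]<-255)&(W[...,2]>25)&(W[...,2]<195)
P=W[m];print('neighbour low pts',len(P),[P[(P[:,2]>z)&(P[:,2]<=z+25)].mean(0).round(0) for z in range(25,195,25) if ((P[:,2]>z)&(P[:,2]<=z+25)).any()])
E
python3 -c "
import cv2,numpy as np
a=cv2.imread('pics/difftop.png');b=cv2.imread('pics/diffside.png');cv2.imwrite('pics/diff.png',cv2.resize(np.hstack([a,b]),(800,300)))"
```

```text
top 16 0
side 11 0
neighbour low pts 93 [array([ 442., -312.,   64.]), array([ 442., -312.,   87.]), array([ 443., -316.,  112.]), array([ 443., -320.,  134.])]
neighbour low pts 85 [array([ 469., -310.,   26.]), array([ 443., -306.,   61.]), array([ 444., -305.,   84.]), array([ 447., -299.,  124.]), array([ 443., -299.,  139.]), array([ 441., -300.,  161.]), array([ 441., -301.,  184.])]
```

View pics/diff.png

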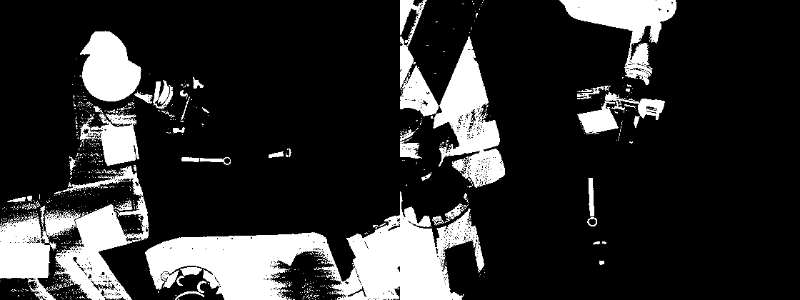

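View pics/side15.png

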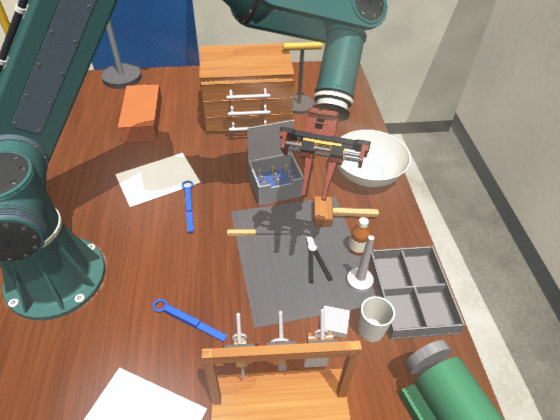

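Run:
```python
from h import *
for n in('top','side'):
    X,Y,Z=lidpts(n)
    k=(Z>90)&(Z<180)
    if k.sum()>20:
        a=np.polyfit(Z[k],X[k],1)[0];print(n,k.sum(),'lid angle',np.pi/2+np.arctan(a))
s=arm.sense();print(s['clock'],s['wrist_force'].round(2))
print(arm.sign_off())
```

```text
side 821 lid angle 1.530716919072864
19.675 [ 0.04  1.03 -0.38]
the job is handed in; nothing more can be done
None
```

I levered the lid open with the opener's blade, then hung the opener by its eye on the empty middle peg, blade down. The job is handed in at about 19.7 s of the 69 s allowed. `sign_off` gives no verdict.

**What I did**
- I put the blade in at the notch under the lid's front edge and swung the lid up along an arc about its hinge. The gripper stayed clear of the case and lid.
- I slid the eye down the peg with the gripper tilted. Then I turned the opener most of the way to vertical in a light grip, let go and backed off.

**Last checks**
- **Lid:** it stands by itself at about 1.53 rad.
- **Opener:** two pairs of pictures about 1.3 s apart show no change around the rack, so it hangs still.
- **Other things:** in the picture differences, only the opener, the lid and the arm (with its shadow) have changed.
- **Forces:** the wrist force at the end of each move never passed about 3 N, and the arm ended well away from everything.

**Not perfect:** the opener does not hang truly plumb. It slid to the root of the peg, where the top of the handle appears to rest against the plate. The blade leans about 11° from vertical, mostly outward, while the neighbouring tool hangs nearly straight. I left it as stable rather than touch it again. I also saw the two cameras disagree by up to about 6 mm when locating the case, so I worked with margins for that.

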